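# Sort cut spacers by length into their rack rows

### The arm

A 7-joint arm with a two-finger parallel gripper is mounted at the origin on a cart in front of the work surface, level with it; the furniture and walls round the work are solid. World frame = base frame: x ahead of the robot, y to its left, z up, the work surface at z = 0. Lengths are in m, angles in rad, forces in N, time in s.
With the tool pointing down it reaches from about 0.425 to 0.925 m from the base axis. Payload 6.8 kg.
Tool frame: the origin (TCP) lies at the very end of the fingers, on their centre line; the grasp point (between the pads) lies 19 mm behind it; z points along the fingers, y is the line along which they close (so a half turn about z gives the same grasp; the last joint's range is limited). The gripper opens to 88 mm and grips with 3 to 60 N. Pads are 20 mm wide; open, the fingers measure 115 mm over their backs; the gripper's body (75 mm by 178 mm) begins 61 mm behind the grasp point.
Start: joints at [-0.108, 0.477, 0.022, 1.555, -0.011, 1.109, -0.083], TCP at [0.675, 0, 0.223] pointing down, gripper open.
Joint ranges: [-2.96, 2.96], [-0.34, 2.1], [-1.41, 1.46], [0.24, 2.44], [-1.37, 4.51], [0.17, 1.92], [-2.96, 2.96]. Speed limits (rad/s): [2.39, 2.39, 3.14, 3.14, 3.14, 3.14, 3.14].

### API

Orientations are given as a rotation vector (axis times angle).
In Python, from bench import observe, vision, ctrl gives the robot as it stands.
- The arm moves only by the tool apply_moves, never from a script. Its argument "commands" is a list of rows, each a list of 2 entries, a list of its own where there are three numbers: the shift along the tool's x, y, z in units of 30 mm (1.0 is 30 mm), then the turn, a rotation vector about the tool's x, y, z in units of 6 degrees (1.0 is 6 degrees). In form: [[[tx, ty, tz], [wx, wy, wz]], ...]. A call has 1 to 20 rows; each row shifts and turns the commanded pose from where the row before left it, along the tool's axes as they then stand; what a row does not reach is not made up. A row lasts 1/12 s, in which the tool goes at most 41.7 mm and 7.16 degrees, less where a joint would pass 70% of its speed; a pose out of reach is approached as far as the arm can. A call is refused whole if a number of a shift passes 1 or a number of a turn 1, either way. A call with a gripper value outside its range is refused whole. "claw" is the finger opening in mm, from 0 to 87.8, set as the call begins (left out, the last holds). The fingers move at their own pace and stop on an object; the grip force is fixed at half the most. Time passes only in rows, so rows that do not move let the fingers close. It gives the time, the measured TCP pose, the force and the opening at its end, in the units of the state.
- observe(): the state, without advancing time (a new reading comes with each control period).
- vision.get_image(name): name is "scene" or "side" or "wrist"; returns the picture (384x512x3 uint8, red, green, blue); there is no depth.
- vision.get_calibration(name): a dict with "fov_y" (degrees; the focal length in pixels is half the picture's height over the tangent of half this angle, whatever the lens; pixels are square), "cx", "cy" (the principal point, pixels), "D" ([k1, k2, p1, p2, k3] as OpenCV has them; the pictures are not rectified), "R" (3x3) and "t" (3): a world point X has camera coordinates R X + t; the wrist camera has in their place "T_tool_cam" (4x4, takes a point from camera to tool coordinates, whose origin is the TCP and whose axes are the flange's). Camera axes: x right, y down, z forward; pixel columns grow to the right and rows downward; lengths in m; the calibration is good to about 2 mm. A picture is of the moment at which its call begins: read the wrist's pose just before it. get_calibration takes no time and is no camera call.
- ctrl.close_job(): hands the job in, once; it reports no verdict.
The state is a dict: "time_s": time; "q": joint angles; "joint_velocities": joint speeds; "joint_efforts": joint torques, N m; "tool_pos": TCP position; "tcp_rot": TCP orientation; "wrist_force": force on the tool from outside, world axes, zero at the start; "torque": the same for the moment, N m; "finger_gap": finger opening in m.
Only numpy, scipy, OpenCV 4.12 (cv2) and the standard library are available. Lean on these libraries where they do the work, as an engineer would, in place of code of your own. Each camera call takes 0.05 s, during which the arm holds its last target. There are 200 camera calls.

### The job

Sort the three loose spacers from the cut-off guide and the bench in front of it into the rack: each lies flat and crosswise in the row made for its length, on the floor of the row next to the one already stored there. Lower each one into its row, do not drop it, and leave the tape measure, the capacitor and the tall can where they stand.

Things in the scene. Friction and masses are not known exactly. Their poses are not given: they have to be found in the camera images.
- spacer_short_mid (a point): Loose short spacer to be sorted: plain steel block 36 mm long (along its y axis), 22 mm wide (x), 20 mm high (z), 54 g give or take a third, with a dark bore mark in each end. The point is its centre. It starts flat on the bench, either in the cut-off guide or out in front of it.
- spacer_medium_mid (a point): Loose medium spacer to be sorted: plain steel block 48 mm long (along its y axis), 22 mm wide (x), 20 mm high (z), 72 g give or take a third, with a dark bore mark in each end. The point is its centre. It starts flat on the bench, either in the cut-off guide or out in front of it.
- spacer_long_mid (a point): Loose long spacer to be sorted: plain steel block 60 mm long (along its y axis), 22 mm wide (x), 20 mm high (z), 90 g give or take a third, with a dark bore mark in each end. The point is its centre. It starts flat on the bench, either in the cut-off guide or out in front of it.
- stored_short_mid (a point): Loose short spacer already stored in its row, the same 36 x 22 x 20 mm block (axes as the others), in the +x half of that row. The point is its centre.
- stored_medium_mid (a point): Loose medium spacer already stored in its row, the same 48 x 22 x 20 mm block (axes as the others), in the +x half of that row. The point is its centre.
- stored_long_mid (a point): Loose long spacer already stored in its row, the same 60 x 22 x 20 mm block (axes as the others), in the +x half of that row. The point is its centre.
- row_short_floor (a point): Row for short spacers: fixed grey tray, 162 mm long (x, along the row) x 76 mm (y), one of three, 78 mm apart on a board in any order. Spacers lie crosswise in it, length along y. Slot 42 mm wide, 150 mm long; side walls 34 mm and end walls 12 mm above its floor, so the fingers fit only before and behind a spacer, at its long sides. Point: centre of the slot floor, 10 mm above the bench.
- row_medium_floor (a point): Row for medium spacers: fixed grey tray, 162 mm long (x, along the row) x 76 mm (y), one of three, 78 mm apart on a board in any order. Spacers lie crosswise in it, length along y. Slot 54 mm wide, 150 mm long; side walls 34 mm and end walls 12 mm above its floor, so the fingers fit only before and behind a spacer, at its long sides. Point: centre of the slot floor, 10 mm above the bench.
- row_long_floor (a point): Row for long spacers: fixed grey tray, 162 mm long (x, along the row) x 76 mm (y), one of three, 78 mm apart on a board in any order. Spacers lie crosswise in it, length along y. Slot 66 mm wide, 150 mm long; side walls 34 mm and end walls 12 mm above its floor, so the fingers fit only before and behind a spacer, at its long sides. Point: centre of the slot floor, 10 mm above the bench.
- guide_mid (a point): Cut-off guide, fixed: two rails along y, 8 mm thick, 24 mm high, 34 mm apart inside, no floor; stops 18 mm high close it, 250 mm apart. Point: its middle, on the bench. Two spacers lie lengthwise between the rails, where fingers fit only at their ends (30 mm or more free). The third lies outside, about 100 mm to -x, roughly parallel. Bench there is free beside the tape measure.
- tape_mid (a point): Tape measure, bystander, yellow, 34 (x) x 84 (y) x 65 (z) mm, standing loose on the bench on the robot's side of the guide. The point is its centre.
- cap_mid (a point): Capacitor, bystander, upright can 35 mm across and 74 mm high, standing loose beyond the guide. The point is its centre.
- can_mid (a point): Tall can, bystander, 50 mm across and 128 mm high, standing loose beyond the rack. The point is its centre.
Mind the look-alikes: they are no part of the job. What is shaped like the part that bears stored_long_mid but pink or turquoise is not meant.

How it is judged:
By the outcome, as a careful person would: the job done as asked, in the order asked, and still so for the second after the job is handed in, with the robot touching nothing.
It also fails if it takes over 72 s, if anything falls off the work surface, if the arm or the gripper's body presses on something with over 40 N, if the wrist force passes 120 N, or if a joint passes its speed limit or range.

## Working session

There is one attempt and no reset: what is moved stays moved. The work goes in short steps, Python scripts to look and compute and a tool call to move; the robot and the scene stay as the last step left them, time stands still between calls to the robot, and variables do not carry over. Pictures are saved under pics/ and viewed, on a budget of 10 in all, crops included, one or two more only if the job needs it, and the job is handed in when it is done.

Besides the shell and the picture viewer there is one more tool, called after "Emit:" by a JSON object that holds its "method" and its "body", one argument or row to a line. apply_moves: Moves the arm, as the interface text tells. Its arguments: {"type":"object","properties":{"commands":{"type":"array"},"claw":{"type":"number"}},"required":["commands"]}

```bash
ls; mkdir -p pics
cat > h.py <<'E'
import numpy as np,cv2
from scipy.spatial.transform import Rotation as Ro
from bench import observe,vision,ctrl
def cam(name,st=None):
    c=vision.get_calibration(name); f=192/np.tan(np.radians(c['fov_y'])/2)
    K=np.array([[f,0,c['cx']],[0,f,c['cy']],[0,0,1.]])
    if name=='wrist':
        T=np.array(c['T_tool_cam']); Rt=Ro.from_rotvec(st['tcp_rot']).as_matrix()
        Rwc=Rt@T[:3,:3]; o=Rt@T[:3,3]+np.array(st['tool_pos']); R=Rwc.T; t=-R@o
    else: R=np.array(c['R']); t=np.array(c['t'])
    return K,np.array(c['D'],float),R,t
def ray(C,px,z):
    K,D,R,t=C; u=cv2.undistortPoints(np.array(px,float).reshape(-1,1,2),K,D).reshape(-1,2)
    d=np.c_[u,np.ones(len(u))]@R; o=-R.T@t
    return o+d*((z-o[2])/d[:,2])[:,None]
def proj(C,X):
    K,D,R,t=C; return cv2.projectPoints(np.array(X,float).reshape(-1,3),cv2.Rodrigues(R)[0],t,K,D)[0].reshape(-1,2)
def snap(name,fn):
    st=observe(); im=vision.get_image(name); cv2.imwrite('pics/'+fn,im[:,:,::-1]); return st,im
E
python3 - <<'E'
from h import *
for n in ['scene','side','wrist']:
    st,im=snap(n,n+'0.png'); C=cam(n,st); print(n,-C[2].T@C[3],C[0][0,0],C[2][2],C[1])
a=np.hstack([cv2.imread('pics/%s0.png'%n) for n in ['scene']]); 
print(st)
E
```

```text
pics
scene [-0.11785978 -0.53218112  0.81043137] 427.12617055590016 [ 0.61700933  0.45777902 -0.6401077 ] [-0.05722525  0.          0.          0.          0.        ]
side [0.03764435 0.57102862 0.75054825] 376.2371242845559 [ 0.51376373 -0.5535463  -0.65546421] [-0.00079209  0.          0.          0.          0.        ]
wrist [0.67473615 0.0756745  0.38274905] 319.29287919468504 [-0.00202374 -0.27924025 -0.96021914] [-0.05445538  0.          0.          0.          0.        ]
{'time_s': 0.1, 'q': array([-0.10815904,  0.47771862,  0.02235126,  1.55631482, -0.01147099,
        1.10932881, -0.0831129 ]), 'joint_velocities': array([ 0.00028437, -0.0020892 , -0.0003494 , -0.00361212,  0.00050179,
       -0.00140613,  0.00046357]), 'joint_efforts': array([ 4.71647683e-03, -5.84088278e+01,  1.53989889e+00, -2.73312145e+01,
       -5.42987685e-02,  1.30690381e-02,  5.50689708e-05]), 'tool_pos': array([6.74462371e-01, 1.46699635e-05, 2.21794293e-01]), 'tcp_rot': array([-2.22061850e+00, -2.22077803e+00,  1.98033183e-03]), 'wrist_force': array([ 0.65967884, -0.9897908 , -1.17717266]), 'torque': array([0.02225597, 0.0078527 , 0.00193259]), 'finger_gap': 0.08796259651327341}
```

View pics/scene0.png

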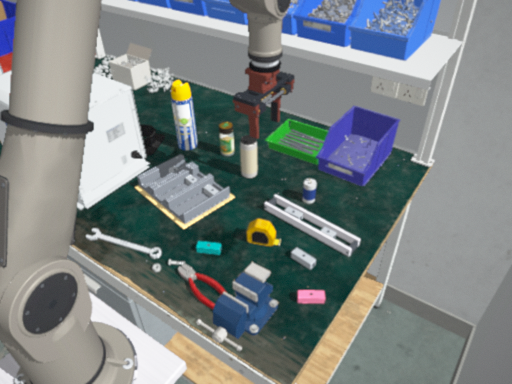

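View pics/wrist0.png

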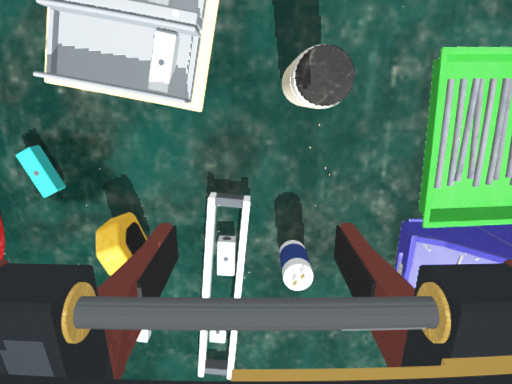

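Scene: rack at (183,188), guide from (270,202) to (355,245), outside spacer (304,258), tape (263,233), capacitor (310,188), can (249,158). The wrist view shows the guide with two spacers, near (226,255) and (217,335).

Run:
```python
from h import *
np.set_printoptions(precision=3,suppress=True)
C=cam('scene'); 
print(ray(C,[[270,200],[357,243],[352,252],[265,208]],.024))
print('out',ray(C,[[304,257]],.02),'tape',ray(C,[[263,245]],0),'cap',ray(C,[[310,200]],0),'can',ray(C,[[248,176]],0))
print('rack',ray(C,[[137,183],[178,157],[233,194],[183,225]],.01))
st=observe();W=cam('wrist',st)
print(ray(W,[[213,195],[250,197],[236,376],[200,374]],.024)); print(ray(W,[[226,238],[226,272],[217,330]],.02))
print(ray(W,[[150,60],[170,60],[203,108],[45,75]],.02))
im=cv2.imread('pics/scene0.png')
a=cv2.resize(im[145:235,125:245],None,fx=5,fy=5,interpolation=cv2.INTER_CUBIC)
cv2.imwrite('pics/crop1.png',a)
```

```text
[[ 0.635 -0.045  0.024]
 [ 0.62  -0.314  0.024]
 [ 0.586 -0.316  0.024]
 [ 0.599 -0.052  0.024]]
out [[ 0.509 -0.226  0.02 ]] tape [[ 0.501 -0.111  0.   ]] cap [[ 0.722 -0.125  0.   ]] can [[0.713 0.088 0.   ]]
rack [[0.489 0.339 0.01 ]
 [0.658 0.328 0.01 ]
 [0.61  0.067 0.01 ]
 [0.433 0.101 0.01 ]]
[[ 0.624 -0.034  0.024]
 [ 0.667 -0.037  0.024]
 [ 0.646 -0.307  0.024]
 [ 0.594 -0.304  0.024]]
[[ 0.637 -0.091  0.02 ]
 [ 0.636 -0.139  0.02 ]
 [ 0.621 -0.229  0.02 ]]
[[0.561 0.116 0.02 ]
 [0.582 0.116 0.02 ]
 [0.616 0.065 0.02 ]
 [0.441 0.103 0.02 ]]
```

View pics/crop1.png

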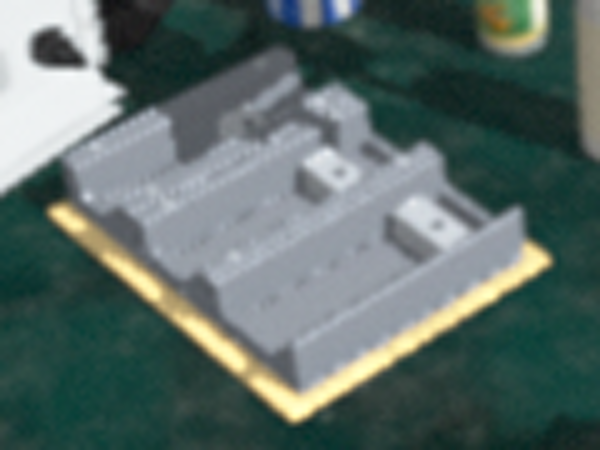

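The crop shows the rack's three rows running away from the robot, with stored spacers in the far (+x) ends. The row widths still need measuring from above, so I'm moving the wrist camera over the rack.

Emit:
{"method": "apply_moves", "body": {
  "commands": [
    [[0.9, -0.7, -0.3], [0, 0, 0]],
    [[0.9, -0.7, -0.3], [0, 0, 0]],
    [[0.9, -0.7, -0.3], [0, 0, 0]],
    [[0.9, -0.7, -0.3], [0, 0, 0]],
    [[0.9, -0.7, -0.3], [0, 0, 0]],
    [[0.9, -0.7, -0.3], [0, 0, 0]],
    [[0, 0, 0], [0, 0, 0]],
    [[0, 0, 0], [0, 0, 0]],
    [[0, 0, 0], [0, 0, 0]]
  ]
}}

```text
time_s: 0.9
tool_pos: [0.5492, 0.1613, 0.2764]
tcp_rot: [2.221, 2.221, -0.001]
wrist_force: [0.3, -0.6, -0.6]
finger_gap: 0.088
```

Run:
```python
from h import *
import pickle
st,im=snap('wrist','rack.png'); pickle.dump(st,open('rack.pkl','wb')); print(st['tool_pos'],st['tcp_rot'],st['time_s'])
```

```text
[0.5491638  0.16131051 0.2764495 ] [ 2.22135236e+00  2.22084022e+00 -8.20595235e-04] 0.9
```

View pics/rack.png

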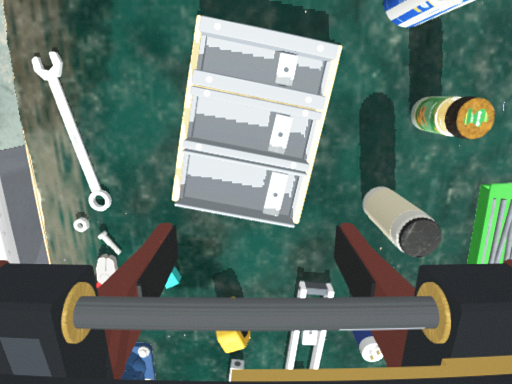

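Emit:
{"method": "apply_moves", "body": {
  "commands": [
    [[-1, 0, 0], [0, 0, 0]],
    [[-1, 0, 0], [0, 0, 0]],
    [[-1, 0, 0], [0, 0, 0]],
    [[-1, 0, 0], [0, 0, 0]],
    [[-1, 0, 0], [0, 0, 0]],
    [[-1, 0, 0], [0, 0, 0]],
    [[-1, 0, 0], [0, 0, 0]],
    [[-1, 0, 0], [0, 0, 0]],
    [[-1, 0, 0], [0, 0, 0]],
    [[-1, 0, 0], [0, 0, 0]],
    [[-1, 0, 0], [0, 0, 0]],
    [[-1, 0, 0], [0, 0, 0]],
    [[0, 0, 0], [0, 0, 0]],
    [[0, 0, 0], [0, 0, 0]],
    [[0, 0, 0], [0, 0, 0]]
  ]
}}

```text
time_s: 2.2
tool_pos: [0.5488, -0.1984, 0.276]
tcp_rot: [-2.222, -2.219, 0.001]
wrist_force: [0.2, -0.8, 0.5]
finger_gap: 0.0874
```

Run:
```python
from h import *
import pickle
st,im=snap('wrist','guide.png'); pickle.dump(st,open('guide.pkl','wb')); print(st['tool_pos'],st['tcp_rot'],st['time_s'])
```

```text
[ 0.54875707 -0.19842533  0.27601784] [-2.22244958e+00 -2.21894347e+00  6.15081145e-04] 2.2
```

View pics/guide.png

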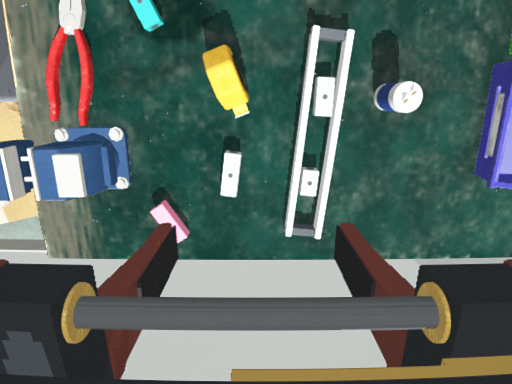

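Rack view: near row is long (stored at 278,191), middle is medium (281,132), far is short (286,68). Guide view: spacers at (324,97) and (310,181) between the rails, one outside at (231,173); tape (226,80), capacitor (400,97).

```bash
cat > m.py <<'E'
from h import *
import pickle
np.set_printoptions(precision=4,suppress=True)
def blob(im,seed,lo,r=45):
    """connected bright region round seed -> mask"""
    g=cv2.cvtColor(im,cv2.COLOR_BGR2GRAY); m=(g>lo).astype(np.uint8)
    m=cv2.morphologyEx(m,cv2.MORPH_CLOSE,np.ones((5,5)))
    roi=np.zeros_like(m); roi[max(0,seed[1]-r):seed[1]+r,max(0,seed[0]-r):seed[0]+r]=1
    n,l=cv2.connectedComponents(m*roi); return l==l[seed[1],seed[0]] if l[seed[1],seed[0]] else np.zeros_like(m,bool)
def rect(C,mask,z):
    c=max(cv2.findContours(mask.astype(np.uint8),0,1)[0],key=cv2.contourArea).reshape(-1,2)
    P=ray(C,c,z)[:,:2]; (x,y),(w,h),a=cv2.minAreaRect((P*1000).astype(np.float32))
    if w>h: w,h,a=h,w,a+90
    return np.array([x,y,w+1,h+1]),((a+90)%180)-90   # a: angle of the width axis from x
E
python3 - <<'E'
from m import *
for fn,seeds,z in [('rack',[(273,205),(279,145),(285,78)],.03),('guide',[(324,88),(308,190),(230,187)],.02)]:
    im=cv2.imread(f'pics/{fn}.png'); C=cam('wrist',pickle.load(open(fn+'.pkl','rb')))
    g=cv2.cvtColor(im,6)
    for s in seeds:
        print(fn,s,g[s[1],s[0]],[ (lo,*rect(C,blob(im,s,lo),z)) for lo in (180,200,215,225,235) if blob(im,s,lo).any()])
R=cam('wrist',pickle.load(open('rack.pkl','rb')))
print(ray(R,[[174,202],[295,226],[341,47],[197,16]],.01))
G=cam('wrist',pickle.load(open('guide.pkl','rb')))
print(ray(G,[[316,26],[353,31],[319,238],[287,236]],.024))
E
```

```text
rack (273, 205) 255 [(180, array([567.7017, 114.0272,  95.071 , 112.3394]), 88.58966827392578), (200, array([567.2116, 114.6842,  93.7133, 111.3273]), 88.58966827392578), (215, array([567.164 , 114.7013,  93.6816, 111.2313]), 88.58966827392578), (225, array([567.164 , 114.7013,  93.6816, 111.2313]), 88.58966827392578), (235, array([567.1649, 114.7165,  93.6495, 111.2313]), 88.59050750732422)]
rack (279, 145) 255 [(180, array([577.1583, 178.1704, 112.8475, 116.5274]), -1.049835205078125), (200, array([577.1588, 178.1701, 112.8472, 116.5266]), -1.0491180419921875), (215, array([577.1142, 178.1709, 112.7579, 116.5266]), -1.0491180419921875), (225, array([577.1142, 178.1709, 112.7579, 116.5266]), -1.0491180419921875), (235, array([577.1142, 178.1709, 112.7579, 116.5266]), -1.0491180419921875)]
rack (285, 78) 219 [(180, array([584.4156, 259.722 , 104.497 , 111.2001]), -89.99790779314935), (200, array([584.421 , 259.7231, 104.4952, 111.1859]), -89.99372337991372), (215, array([584.3925, 259.7185, 104.4941, 111.1143]), 89.9979019165039)]
guide (324, 88) 254 [(180, array([ 634.2661, -110.892
[... 720 characters left out ...]
rray([ 612.9451, -246.073 ,   34.5638,  128.4425]), -5.739295959472656)]
guide (230, 187) 254 [(180, array([ 514.014 , -221.9523,   23.3061,   61.1083]), -7.321327209472656), (200, array([ 513.9375, -221.7347,   22.8194,   60.1108]), -7.577278137207031), (215, array([ 513.8708, -221.7475,   22.4369,   59.7538]), -7.294715881347656), (225, array([ 513.7585, -221.8156,   22.4032,   59.5603]), -7.485420227050781), (235, array([ 513.7347, -221.8057,   22.2489,   59.2442]), -7.369056701660156)]
[[0.4334 0.0958 0.01  ]
 [0.6056 0.0594 0.01  ]
 [0.6556 0.2994 0.01  ]
 [0.4773 0.3349 0.01  ]]
[[ 0.6203 -0.039   0.024 ]
 [ 0.665  -0.044   0.024 ]
 [ 0.6375 -0.3124  0.024 ]
 [ 0.5922 -0.3092  0.024 ]]
```

Run:
```python
from m import *
def prof(fn,o,ax,z,rng,offs):
    g=cv2.cvtColor(cv2.imread(f'pics/{fn}.png'),6).astype(np.float32); C=cam('wrist',pickle.load(open(fn+'.pkl','rb')))
    s=np.arange(*rng,.002); a=[]
    for d in offs:
        n=np.array([-ax[1],ax[0]])
        P=np.array([[*(np.array(o)+ax*t+n*d),z] for t in s]); p=proj(C,P).astype(np.float32)
        a.append(cv2.remap(g,p[:,0],p[:,1],1).ravel())
    return s,np.mean(a,0)
# guide along its long axis, from middle
t=np.radians(-5.7); ax=np.array([-np.sin(t),np.cos(t)])
s,v=prof('guide',[.6283,-.176],ax,.02,(-.14,.141),[-.006,.006])
print([(round(a*1000),int(b)) for a,b in zip(s,v)])
t=np.radians(-11.4); ax=np.array([np.cos(t),np.sin(t)])
for o in [(.537,.121),(.5525,.197),(.568,.273)]:
    s,v=prof('rack',o,ax,.03,(-.09,.091),[-.008,.008]); print([(round(a*1000),int(b)) for a,b in zip(s,v)])
    n=np.array([-ax[1],ax[0]])
    s,v=prof('rack',np.array(o)+ax*.04,n,.03,(-.05,.051),[0]); print('across',[(round(a*1000),int(b)) for a,b in zip(s,v)])
```

```text
[(-140, 65), (-138, 65), (-136, 77), (-134, 127), (-132, 144), (-130, 141), (-128, 141), (-126, 137), (-124, 103), (-122, 67), (-120, 67), (-118, 63), (-116, 47), (-114, 43), (-112, 45), (-110, 48), (-108, 48), (-106, 50), (-104, 50), (-102, 54), (-100, 74), (-98, 83), (-96, 92), (-94, 91), (-92, 86), (-90, 81), (-88, 80), (-86, 88), (-84, 93), (-82, 98), (-80, 100), (-78, 97), (-76, 148), (-74, 249), (-72, 254), (-70, 254), (-68, 254), (-66, 254), (-64, 253), (-62, 254), (-60, 254), (-58, 249), (-56, 251), (-54, 254), (-52, 253), (-50, 253), (-48, 253), (-46, 253), (-44, 253), (-42, 254), (-40, 226), (-38, 113), (-36, 75), (-34, 61), (-32, 60), (-30, 59), (-28, 58), (-26, 60), (-24, 61), (-22, 59), (-20, 55), (-18, 61), (-16, 65), (-14, 68), (-12, 75), (-10, 72), (-8, 74), (-6, 71), (-4, 72), (-2, 73), (0, 72), (2, 72), (4, 73), (6, 67), (8, 66), (10, 70), (12, 72), (14, 72), (16, 65), (18, 60), (20, 58), (22, 62), (24, 63), (26, 64), (28, 66), (30, 67), (32, 189), (34, 254), (36, 253), (38, 253), (40, 253), (42, 253), (44, 253), (46, 253), (48, 253), (50, 253), (52, 253), (54, 253)
[... 4615 characters left out ...]
245), (70, 253), (72, 254), (74, 254), (76, 251), (78, 137), (80, 77), (82, 79), (84, 80), (86, 83), (88, 85), (90, 87)]
across [(-50, 236), (-48, 241), (-46, 239), (-44, 237), (-42, 237), (-40, 206), (-38, 201), (-36, 232), (-34, 239), (-32, 238), (-30, 238), (-28, 238), (-26, 238), (-24, 238), (-22, 238), (-20, 182), (-18, 153), (-16, 158), (-14, 158), (-12, 156), (-10, 158), (-8, 156), (-6, 159), (-4, 157), (-2, 157), (0, 157), (2, 157), (4, 158), (6, 158), (8, 160), (10, 214), (12, 239), (14, 239), (16, 238), (18, 238), (20, 223), (22, 208), (24, 221), (26, 241), (28, 238), (30, 239), (32, 238), (34, 238), (36, 237), (38, 238), (40, 223), (42, 89), (44, 50), (46, 50), (48, 48), (50, 45)]
```

Run:
```python
from m import *
im=cv2.imread('pics/rack.png'); C=cam('wrist',pickle.load(open('rack.pkl','rb')))
a=cv2.resize(im[5:235,165:350],None,fx=3.2,fy=2.6,interpolation=cv2.INTER_CUBIC)
a=cv2.resize(im[5:235,165:350],None,fx=2.6,fy=2.6,interpolation=cv2.INTER_CUBIC)
cv2.imwrite('pics/crop2.png',a)
g=cv2.cvtColor(im,6).astype(np.float32)
t=np.radians(-11.4); ax=np.array([np.cos(t),np.sin(t)]); n=np.array([-ax[1],ax[0]])
for s0 in (-40,-10):
    s=np.arange(-.135,.136,.001); v=0
    for d in (-2,0,2):
        P=np.array([[*(np.array([.5525,.197])+ax*(s0+d)/1000+n*q),.044] for q in s]); p=proj(C,P).astype(np.float32)
        v=v+cv2.remap(g,p[:,0],p[:,1],1).ravel()/3
    d=np.diff(v); print(s0,[(round(s[i]*1000+.5,1),int(v[i]),int(v[i+1])) for i in range(len(d)) if abs(d[i])>9])
```

```text
-40 [(np.float64(-116.5), 89, 100), (np.float64(-115.5), 100, 141), (np.float64(-114.5), 141, 207), (np.float64(-113.5), 207, 244), (np.float64(-111.5), 235, 199), (np.float64(-110.5), 199, 154), (np.float64(-109.5), 154, 129), (np.float64(-98.5), 134, 145), (np.float64(-69.5), 151, 167), (np.float64(-68.5), 167, 197), (np.float64(-67.5), 197, 234), (np.float64(-41.5), 243, 228), (np.float64(-40.5), 228, 185), (np.float64(-39.5), 185, 140), (np.float64(-37.5), 136, 180), (np.float64(-36.5), 180, 230), (np.float64(-35.5), 230, 242), (np.float64(-28.5), 235, 225), (np.float64(-27.5), 225, 183), (np.float64(-26.5), 183, 139), (np.float64(-25.5), 139, 122), (np.float64(-21.5), 128, 141), (np.float64(-20.5), 141, 151), (np.float64(6.5), 156, 166), (np.float64(7.5), 166, 201), (np.float64(8.5), 201, 232), (np.float64(36.5), 236, 217), (np.float64(37.5), 217, 196), (np.float64(38.5), 196, 213), (np.float64(39.5), 213, 225), (np.float64(40.5), 225, 236), (np.float64(55.5), 238, 217), (np.float64(56.5), 217, 166), (np.float64(57.5), 166, 152), (np.float64(85.5), 166, 209), (np.float64(86.5), 
[... 872 characters left out ...]
143, 123), (np.float64(-21.5), 127, 140), (np.float64(-20.5), 140, 152), (np.float64(6.5), 155, 171), (np.float64(7.5), 171, 205), (np.float64(8.5), 205, 235), (np.float64(36.5), 236, 220), (np.float64(37.5), 220, 193), (np.float64(39.5), 193, 211), (np.float64(40.5), 211, 232), (np.float64(55.5), 238, 221), (np.float64(56.5), 221, 175), (np.float64(57.5), 175, 155), (np.float64(83.5), 158, 169), (np.float64(84.5), 169, 200), (np.float64(85.5), 200, 229), (np.float64(86.5), 229, 238), (np.float64(94.5), 238, 227), (np.float64(95.5), 227, 213), (np.float64(99.5), 216, 236), (np.float64(114.5), 237, 212), (np.float64(115.5), 212, 138), (np.float64(116.5), 138, 72), (np.float64(117.5), 72, 57)]
```

View pics/crop2.png

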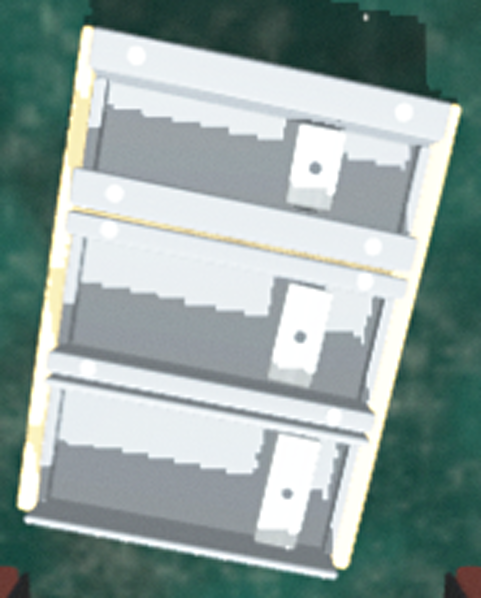

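The crop confirms the row order and wall edges: the rack is yawed about -11.4°, with row centres at long (.537,.1205), medium (.5525,.197) and short (.568,.2735). The outside spacer is the long one. In the guide, the medium lies at +y and the short at -y. I'll pick the long one first.

Emit:
{"method": "apply_moves", "body": {
  "commands": [
    [[-0.39, -0.583, 0.9], [0, 0, 0]],
    [[-0.39, -0.583, 0.9], [0, 0, 0]],
    [[0, 0, 0.9], [0, 0, 0.617]],
    [[0, 0, 0.9], [0, 0, 0.617]],
    [[0, 0, 0.85], [0, 0, 0]],
    [[0, 0, 0.85], [0, 0, 0]],
    [[0, 0, 0.85], [0, 0, 0]],
    [[0, 0, 0.85], [0, 0, 0]],
    [[0, 0, 0.85], [0, 0, 0]],
    [[0, 0, 0], [0, 0, 0]],
    [[0, 0, 0], [0, 0, 0]]
  ],
  "claw": 60
}}

```text
time_s: 3.17
tool_pos: [0.5135, -0.22, 0.0404]
tcp_rot: [-2.356, -2.074, 0.002]
wrist_force: [0.6, 0.3, 0.4]
finger_gap: 0.0595
```

Emit:
{"method": "apply_moves", "body": {
  "commands": [
    [[-0.05, 0, 0.6], [0, 0, 0]],
    [[0, 0, 0.58], [0, 0, 0]],
    [[0, 0, 0], [0, 0, 0]],
    [[0, 0, 0], [0, 0, 0]]
  ]
}}

```text
time_s: 3.5
tool_pos: [0.5145, -0.2226, 0.0069]
tcp_rot: [2.359, 2.074, 0.001]
wrist_force: [-0.4, 0.2, -0.6]
finger_gap: 0.0601
```

Emit:
{"method": "apply_moves", "body": {
  "commands": [
    [[0, 0, 0], [0, 0, 0]],
    [[0, 0, 0], [0, 0, 0]],
    [[0, 0, 0], [0, 0, 0]],
    [[0, 0, 0], [0, 0, 0]],
    [[0, 0, 0], [0, 0, 0]],
    [[0, 0, 0], [0, 0, 0]]
  ],
  "claw": 15
}}

```text
time_s: 4.0
tool_pos: [0.514, -0.2229, 0.006]
tcp_rot: [2.36, 2.073, 0.0]
wrist_force: [0.4, -0.5, -0.6]
finger_gap: 0.0237
```

Emit:
{"method": "apply_moves", "body": {
  "commands": [
    [[0, 0, 0], [0, 0, 0]],
    [[0, 0, -0.5], [0, 0, 0]],
    [[0, 0, -0.9], [0, 0, 0]],
    [[0, 0, -0.9], [0, 0, 0]],
    [[0, 0, -0.9], [0, 0, 0]],
    [[0, 0, -0.8], [0, 0, 0]],
    [[0.95, -0.12, 0], [0, 0, 0]],
    [[0.95, -0.12, 0], [0, 0, 0]],
    [[0.95, -0.12, 0], [0, 0, 0]],
    [[0.95, -0.12, 0], [0, 0, 0]],
    [[0.95, -0.12, 0], [0, 0, 0]],
    [[0.95, -0.12, 0], [0, 0, 0]],
    [[0.95, -0.12, 0], [0, 0, 0]],
    [[0.95, -0.12, 0], [0, 0, 0]],
    [[0.95, -0.12, 0], [0, 0, 0]],
    [[0.95, -0.12, 0], [0, 0, 0]],
    [[0.95, -0.12, 0], [0, 0, 0]],
    [[0.95, -0.12, 0], [0, 0, 0.68]],
    [[0, 0, 0], [0, 0, 0]],
    [[0, 0, 0], [0, 0, 0]]
  ]
}}

```text
time_s: 5.67
tool_pos: [0.5146, 0.1237, 0.1255]
tcp_rot: [-2.428, -1.993, 0.0]
wrist_force: [0.3, -1.0, -0.9]
finger_gap: 0.0219
```

```bash
cat > go.py <<'E'
import sys
from m import *
def go(x,y,z,yaw):
    st=observe(); M=Ro.from_rotvec(st['tcp_rot']).as_matrix(); p=st['tool_pos']
    yw=np.degrees(np.arctan2(M[1,1],M[0,1])); d=M.T@(np.array([x,y,z])-p)/.03
    print('t',st['time_s'],'tcp',p,'yaw',yw,'gap',st['finger_gap'],'F',st['wrist_force'],'tilt',M[2,:2],'\n shift units',d,'turn wz units',-(yaw-yw)/6)
if __name__=='__main__': go(*map(float,sys.argv[1:5]))
E
python3 go.py .5155 .1242 .1 -11.4
```

```text
t 5.6667 tcp [0.5146 0.1237 0.1255] yaw -11.246346950266863 gap 0.021901653124958446 F [ 0.3285 -0.9668 -0.88  ] tilt [ 0.0001 -0.0005] 
 shift units [0.022  0.0255 0.8502] turn wz units 0.025608841622189498
```

Emit:
{"method": "apply_moves", "body": {
  "commands": [
    [[0.02, 0.02, 0.7], [0, 0, 0]],
    [[0, 0, 0.7], [0, 0, 0]],
    [[0, 0, 0.6], [0, 0, 0]],
    [[0, 0, 0.3], [0, 0, 0]],
    [[0, 0, 0.3], [0, 0, 0]],
    [[0, 0, 0.3], [0, 0, 0]],
    [[0, 0, 0], [0, 0, 0]],
    [[0, 0, 0], [0, 0, 0]]
  ]
}}

```text
time_s: 6.33
tool_pos: [0.5161, 0.1218, 0.0389]
tcp_rot: [2.433, 1.987, 0.0]
wrist_force: [0.2, -0.9, -1.4]
finger_gap: 0.0218
```

```bash
python3 go.py .5155 .1242 .016 -11.4
python3 - <<'E'
from h import *
st,a=snap('scene','s2.png'); st,b=snap('side','side2.png')
cv2.imwrite('pics/v2.png',np.hstack([cv2.resize(a[130:240,110:270],None,fx=2.5,fy=2.5),b[100:375,100:500]])[:,:,::-1])
E
```

```text
t 6.3333 tcp [0.5161 0.1218 0.0389] yaw -11.50666468018383 gap 0.02179879664281167 F [ 0.2389 -0.8784 -1.3764] tilt [-0.0001  0.0003] 
 shift units [ 0.0747 -0.0362  0.7641] turn wz units -0.017777446697304928
```

View pics/v2.png

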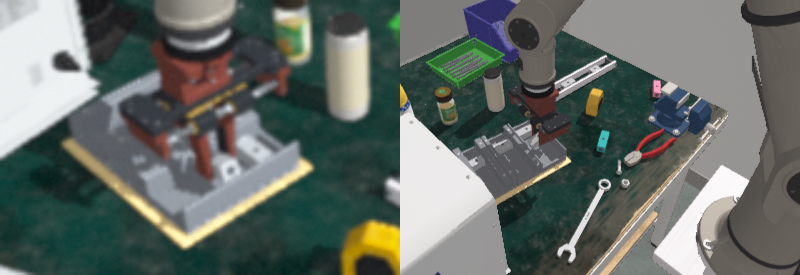

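The block's lower edge is inside the long row with no contact force. I'm lowering the rest of the way slowly.

Emit:
{"method": "apply_moves", "body": {
  "commands": [
    [[0.03, 0, 0.2], [0, 0, 0]],
    [[0, 0, 0.2], [0, 0, 0]],
    [[0, 0, 0.2], [0, 0, 0]],
    [[0, 0, 0.1], [0, 0, 0]],
    [[0, 0, 0], [0, 0, 0]],
    [[0, 0, 0], [0, 0, 0]]
  ]
}}

```text
time_s: 6.93
tool_pos: [0.5185, 0.124, 0.0206]
tcp_rot: [2.432, 1.986, 0.008]
wrist_force: [-3.7, -0.6, 23.7]
finger_gap: 0.022
```

Emit:
{"method": "apply_moves", "body": {
  "commands": [
    [[0, 0, 0.05], [0, 0, 0]],
    [[0, 0, 0], [0, 0, 0]],
    [[0, 0, 0], [0, 0, 0]]
  ]
}}

```text
time_s: 7.18
tool_pos: [0.5186, 0.1239, 0.0197]
tcp_rot: [2.432, 1.987, 0.008]
wrist_force: [-6.0, -1.7, 30.5]
finger_gap: 0.0223
```

Emit:
{"method": "apply_moves", "body": {
  "commands": [
    [[0, 0, 0], [0, 0, 0]],
    [[0, 0, 0], [0, 0, 0]],
    [[0, 0, 0], [0, 0, 0]],
    [[0, 0, 0], [0, 0, 0]]
  ],
  "claw": 36
}}

```text
time_s: 7.52
tool_pos: [0.5158, 0.123, 0.0161]
tcp_rot: [2.433, 1.988, -0.0]
wrist_force: [0.3, -0.7, 1.0]
finger_gap: 0.0357
```

```bash
python3 go.py .5155 .1242 .14 -11.4
```

```text
t 7.5167 tcp [0.5158 0.123  0.0161] yaw -11.493370180809162 gap 0.035732601198204955 F [ 0.3111 -0.6555  0.9598] tilt [-0.0002 -0.0002] 
 shift units [ 0.036  -0.0201 -4.1312] turn wz units -0.015561696801526933
```

Emit:
{"method": "apply_moves", "body": {
  "commands": [
    [[0, 0, -0.4], [0, 0, 0]],
    [[0, 0, -0.9], [0, 0, 0]],
    [[0, 0, -0.9], [0, 0, 0]],
    [[0, 0, -0.9], [0, 0, 0]],
    [[0, 0, -0.9], [0, 0, 0]],
    [[0.4, 0, -0.9], [0, 0, 0]],
    [[0.4, 0, -0.9], [0, 0, 0]],
    [[0.2, 0, -0.9], [0, 0, 0]],
    [[0, 0, -0.9], [0, 0, 0]],
    [[0, 0, -0.9], [0, 0, 0]],
    [[0, 0, 0], [0, 0, 0]],
    [[0, 0, 0], [0, 0, 0]]
  ]
}}

```text
time_s: 8.52
tool_pos: [0.5226, 0.1527, 0.2732]
tcp_rot: [2.432, 1.987, 0.005]
wrist_force: [-0.4, -0.1, -0.1]
finger_gap: 0.0361
```

```bash
python3 - <<'E'
from m import *
st,im=snap('wrist','rack2.png'); pickle.dump(st,open('rack2.pkl','wb'))
im=im[:,:,::-1]; C=cam('wrist',st); print(st['tool_pos'],st['time_s'])
t=np.radians(-11.4); ax=np.array([np.cos(t),np.sin(t)]); n=np.array([-ax[1],ax[0]])
pts=proj(C,[[*(np.array([.5371,.1205])+ax*a/1000+n*b/1000),.03] for a in(-90,90) for b in(-50,50)]); print(pts)
c=np.array([cv2.minMaxLoc(np.zeros((1,1)))])if 0 else None
x0,y0=np.maximum(pts.min(0).astype(int)-5,0);x1,y1=pts.max(0).astype(int)+5
cv2.imwrite('pics/crop3.png',cv2.resize(im[y0:y1,x0:x1],None,fx=3,fy=3,interpolation=cv2.INTER_CUBIC)); print(x0,y0)
E
python3 go.py .58 -.14 .276 -5.7
```

```text
[0.5226 0.1527 0.2732] 8.5167
[[204.0035 217.3174]
 [200.3636 143.2824]
 [336.8533 216.9242]
 [342.168  143.0942]]
195 138
t 8.5667 tcp [0.5217 0.1524 0.2716] yaw -11.488284460089213 gap 0.03617403851771506 F [ 0.5002  0.5109 -1.3384] tilt [0.0004 0.0005] 
 shift units [-9.1656  3.846  -0.1471] turn wz units -0.9647140766815355
```

View pics/crop3.png

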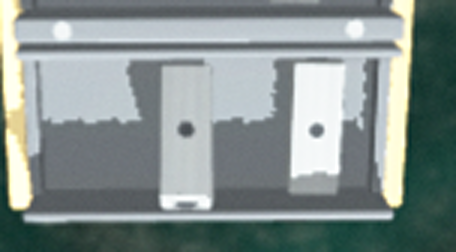

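The long block seems to show its near-end face, so it may sit tilted. I'll check with the outside cameras.

Run:
```python
from m import *
_,a=snap('scene','s3.png');_,b=snap('side','side3.png')
def crop(n,im,k):
    p=proj(cam(n),[[.525,.12,.03]])[0].astype(int); print(n,p)
    return cv2.resize(im[p[1]-30:p[1]+30,p[0]-40:p[0]+40],None,fx=5,fy=5,interpolation=cv2.INTER_CUBIC)
cv2.imwrite('pics/v3.png',np.hstack([crop('scene',a,1),crop('side',b,1)])[:,:,::-1])
```

```text
scene [199 198]
side [237 238]
```

View pics/v3.png

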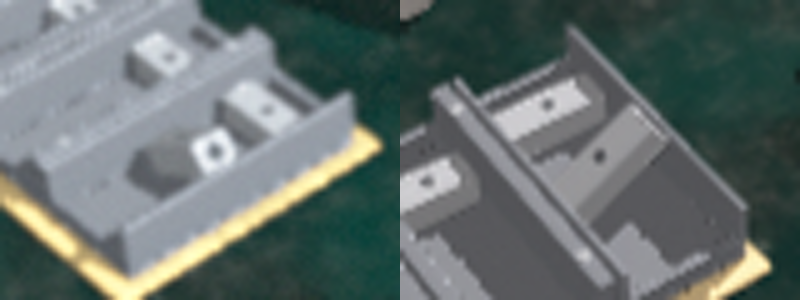

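Both views confirm it: the long block's -y end is raised about 20°. I'll press that end down with closed fingers.

```bash
python3 - <<'E'
from m import *
C=cam('wrist',pickle.load(open('rack2.pkl','rb')))
px=np.array([[160,195],[211,195],[163,207],[210,207],[162,65],[212,67],[185,129]])/3+[195,138]
t=np.radians(-11.4); ax=np.array([np.cos(t),np.sin(t)]); n=np.array([-ax[1],ax[0]])
for z in(.03,.04,.05):
    P=ray(C,px,z)[:,:2]; print(z,np.c_[(P-[.5371,.1205])@ax,(P-[.5371,.1205])@n]*1000)
E
python3 go.py .5116 .1053 .1 -11.4
```

```text
0.03 [[-29.8573 -29.7404]
 [ -7.1945 -29.7994]
 [-28.5662 -35.3778]
 [ -7.603  -35.4334]
 [-28.5257  28.7564]
 [ -7.1391  27.8421]
 [-18.7195   0.4907]]
0.04 [[-29.6318 -26.4311]
 [ -7.5295 -26.4887]
 [-28.3726 -31.9292]
 [ -7.9278 -31.9833]
 [-28.3331  30.6189]
 [ -7.4754  29.7272]
 [-18.7694   3.0523]]
0.05 [[-29.4062 -23.1219]
 [ -7.8645 -23.178 ]
 [-28.179  -28.4805]
 [ -8.2527 -28.5333]
 [-28.1405  32.4814]
 [ -7.8118  31.6123]
 [-18.8194   5.6139]]
t 8.6667 tcp [0.521  0.1522 0.2702] yaw -11.485501744737684 gap 0.035833804599133774 F [-0.0658  0.5297  0.1296] tilt [-0.0013 -0.0019] 
 shift units [-1.5874  0.0146  5.6738] turn wz units -0.014250290789613965
```

Emit:
{"method": "apply_moves", "body": {
  "commands": [
    [[-0.5, 0.05, 0.3], [0, 0, 0]],
    [[-0.5, 0.05, 0.8], [0, 0, 0]],
    [[-0.5, 0.04, 0.9], [0, 0, 0]],
    [[0, 0, 0.9], [0, 0, 0]],
    [[0, 0, 0.9], [0, 0, 0]],
    [[0, 0, 0.9], [0, 0, 0]],
    [[0, 0, 0.9], [0, 0, 0]],
    [[0, 0, 0.8], [0, 0, 0]],
    [[0, 0, 0.5], [0, 0, 0]],
    [[0, 0, 0], [0, 0, 0]],
    [[0, 0, 0], [0, 0, 0]],
    [[0, 0, 0], [0, 0, 0]]
  ],
  "claw": 0
}}

```text
time_s: 9.67
tool_pos: [0.5173, 0.1076, 0.0646]
tcp_rot: [2.433, 1.988, 0.0]
wrist_force: [-0.5, -0.1, 0.1]
finger_gap: 0.0006
```

Emit:
{"method": "apply_moves", "body": {
  "commands": [
    [[0, 0, 0.2], [0, 0, 0]],
    [[0, 0, 0.2], [0, 0, 0]],
    [[0, 0, 0.1], [0, 0, 0]],
    [[0, 0, 0], [0, 0, 0]],
    [[0, 0, 0], [0, 0, 0]]
  ]
}}

```text
time_s: 10.08
tool_pos: [0.517, 0.1076, 0.0492]
tcp_rot: [-2.432, -1.988, 0.0]
wrist_force: [-0.5, 0.2, 0.4]
finger_gap: 0.0005
```

Emit:
{"method": "apply_moves", "body": {
  "commands": [
    [[0, 0, 0.1], [0, 0, 0]],
    [[0, 0, 0.1], [0, 0, 0]],
    [[0, 0, 0.1], [0, 0, 0]],
    [[0, 0, 0], [0, 0, 0]],
    [[0, 0, 0], [0, 0, 0]]
  ]
}}

```text
time_s: 10.5
tool_pos: [0.5169, 0.1076, 0.04]
tcp_rot: [-2.432, -1.988, 0.001]
wrist_force: [0.3, 1.1, -0.7]
finger_gap: 0.0007
```

Emit:
{"method": "apply_moves", "body": {
  "commands": [
    [[0, 0, 0.1], [0, 0, 0]],
    [[0, 0, 0.1], [0, 0, 0]],
    [[0, 0, 0], [0, 0, 0]],
    [[0, 0, 0], [0, 0, 0]]
  ]
}}

```text
time_s: 10.83
tool_pos: [0.5169, 0.1076, 0.034]
tcp_rot: [-2.432, -1.988, 0.001]
wrist_force: [-1.0, 0.1, -0.0]
finger_gap: 0.0005
```

Emit:
{"method": "apply_moves", "body": {
  "commands": [
    [[0, 0, 0.1], [0, 0, 0]],
    [[0, 0, 0.05], [0, 0, 0]],
    [[0, 0, 0], [0, 0, 0]],
    [[0, 0, 0], [0, 0, 0]]
  ]
}}

```text
time_s: 11.17
tool_pos: [0.5173, 0.1077, 0.0304]
tcp_rot: [2.433, 1.988, 0.001]
wrist_force: [-2.4, -1.0, 8.8]
finger_gap: 0.0003
```

Contact at z=0.030 with 9 N is the height of a flat block top. I'm lifting off and verifying.

Emit:
{"method": "apply_moves", "body": {
  "commands": [
    [[0, 0, -0.5], [0, 0, 0]],
    [[0, 0, -0.9], [0, 0, 0]],
    [[0, 0, -0.9], [0, 0, 0]],
    [[0, 0, -0.9], [0, 0, 0]],
    [[0.4, 0, -0.9], [0, 0, 0]],
    [[0.4, 0, -0.9], [0, 0, 0]],
    [[0.4, 0, -0.9], [0, 0, 0]],
    [[0.3, 0, -0.9], [0, 0, 0]],
    [[0, 0, -0.9], [0, 0, 0]],
    [[0, 0, 0], [0, 0, 0]],
    [[0, 0, 0], [0, 0, 0]]
  ],
  "claw": 0
}}

```text
time_s: 12.08
tool_pos: [0.5268, 0.1521, 0.262]
tcp_rot: [2.432, 1.988, 0.005]
wrist_force: [0.7, 0.7, -1.4]
finger_gap: 0.0005
```

```bash
python3 - <<'E'
from m import *
st,w=snap('wrist','rack3.png'); pickle.dump(st,open('rack3.pkl','wb'))
_,a=snap('scene','s4.png')
C=cam('wrist',st)
def crop(C,im,f):
    p=proj(C,[[.525,.12,.03]])[0].astype(int); d=int(150/f)
    return cv2.resize(im[p[1]-d:p[1]+d,p[0]-int(d*1.3):p[0]+int(d*1.3)],(390,300),interpolation=cv2.INTER_CUBIC)
cv2.imwrite('pics/v4.png',np.hstack([crop(cam('scene'),a,5),crop(C,w,2.5)])[:,:,::-1])
E
python3 go.py .6339 -.1203 .14 84.3
```

```text
t 12.1833 tcp [0.5254 0.1513 0.2597] yaw -11.495673346314568 gap 0.0009304301872086336 F [-1.2337  0.144   0.1946] tilt [-0.001  -0.0013] 
 shift units [-8.1467  5.355   3.99  ] turn wz units -15.965945557719095
```

View pics/v4.png

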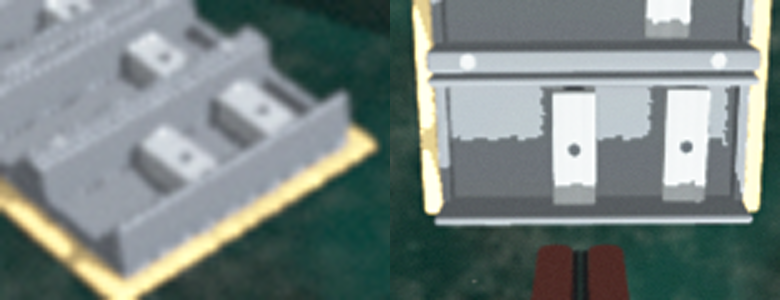

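The long spacer now lies flat in its row beside the stored one. Next is the medium one.

Emit:
{"method": "apply_moves", "body": {
  "commands": [
    [[-0.8, 0.5, 0], [0, 0, 0]],
    [[-0.8, 0.55, 0], [0, 0, 0]],
    [[-0.8, 0.55, 0], [0, 0, 0]],
    [[-0.8, 0.55, 0], [0, 0, 0]],
    [[-0.8, 0.55, 0], [0, 0, 0]],
    [[-0.8, 0.55, 0], [0, 0, 0]],
    [[-0.8, 0.55, 0], [0, 0, 0]],
    [[-0.8, 0.55, 0], [0, 0, 0]],
    [[-0.8, 0.5, 0], [0, 0, 0]],
    [[-0.8, 0.5, 0], [0, 0, 0]],
    [[-0.15, 0, 0], [0, 0, 0]],
    [[0, 0, 0], [0, 0, -1]],
    [[0, 0, 0], [0, 0, -1]],
    [[0, 0, 0], [0, 0, -1]],
    [[0, 0, 0], [0, 0, -1]],
    [[0, 0, 0], [0, 0, -1]],
    [[0, 0, 0], [0, 0, -1]],
    [[0, 0, 0], [0, 0, -1]],
    [[0, 0, 0], [0, 0, -1]],
    [[0, 0, 0], [0, 0, -1]]
  ],
  "claw": 72
}}

```text
time_s: 13.85
tool_pos: [0.6335, -0.1192, 0.2589]
tcp_rot: [-1.256, -2.876, 0.001]
wrist_force: [-0.2, -0.0, -0.8]
finger_gap: 0.0716
```

Emit:
{"method": "apply_moves", "body": {
  "commands": [
    [[0, 0, 0], [0, 0, -1]],
    [[0, 0, 0], [0, 0, -1]],
    [[0, 0, 0], [0, 0, -1]],
    [[0, 0, 0], [0, 0, -1]],
    [[0, 0, 0], [0, 0, -1]],
    [[0, 0, 0], [0, 0, -1]],
    [[0, 0, 0], [0, 0, -1]],
    [[0, 0, 0], [0, 0, 0]],
    [[0, 0, 0], [0, 0, 0]]
  ]
}}

```text
time_s: 14.6
tool_pos: [0.6338, -0.1194, 0.2594]
tcp_rot: [-0.155, -3.136, -0.001]
wrist_force: [0.8, 0.2, -0.5]
finger_gap: 0.0721
```

```bash
cat > lat.py <<'E'
from m import *
# lateral profile across the guide (guide.png) at each spacer, top plane z=.02
im=cv2.cvtColor(cv2.imread('pics/guide.png'),6).astype(np.float32); C=cam('wrist',pickle.load(open('guide.pkl','rb')))
t=np.radians(-5.7); n=np.array([np.cos(t),np.sin(t)]); ax=np.array([-n[1],n[0]])
for s0 in (.056,-.0575,0):
  for z in (.02,.024):
    s=np.arange(-.03,.031,.001); v=0
    for d in (-.014,-.01,.01,.014):
        P=np.array([[*(np.array([.6283,-.176])+ax*(s0+d)+n*q),z] for q in s]); p=proj(C,P).astype(np.float32); v=v+cv2.remap(im,p[:,0],p[:,1],1).ravel()/4
    d=np.diff(v); print(s0,z,[(int(s[i]*1000+.5),int(v[i]),int(v[i+1])) for i in range(len(d)) if abs(d[i])>25])
E
python3 lat.py; python3 go.py .6339 -.1203 .06 84.3
```

```text
0.056 0.02 [(-29, 55, 95), (-28, 95, 157), (-27, 157, 190), (-26, 190, 222), (-25, 222, 249), (-17, 235, 149), (-16, 149, 70), (-13, 85, 115), (-12, 115, 145), (-11, 145, 180), (-10, 180, 216), (-9, 216, 243), (15, 188, 217), (16, 217, 249), (24, 252, 197), (25, 197, 105), (26, 105, 74)]
0.056 0.024 [(-29, 73, 129), (-28, 129, 179), (-27, 179, 207), (-26, 207, 241), (-18, 249, 184), (-17, 184, 91), (-16, 91, 57), (-14, 76, 105), (-13, 105, 135), (-12, 135, 168), (-11, 168, 207), (-10, 207, 238), (10, 227, 200), (14, 187, 216), (15, 216, 249), (23, 252, 191), (24, 191, 101), (25, 101, 73)]
-0.0575 0.02 [(-29, 63, 109), (-28, 109, 161), (-27, 161, 192), (-26, 192, 228), (-17, 245, 185), (-16, 185, 134), (-14, 141, 184), (-13, 184, 236), (7, 242, 179), (8, 179, 98), (9, 98, 56), (10, 56, 96), (11, 96, 159), (15, 192, 217), (16, 217, 248), (24, 241, 168), (25, 168, 94)]
-0.0575 0.024 [(-29, 84, 141), (-28, 141, 180), (-27, 180, 213), (-26, 213, 245), (-18, 249, 209), (-17, 209, 141), (-15, 132, 164), (-14, 164, 222), (-13, 222, 252), (6, 248, 191), (7, 191, 102), (8, 102, 58), (9, 58, 89), (10, 89, 153), (11, 153, 182), (15, 215, 247), (23, 238, 163), (24, 163, 90)]
0 0.02 [(-29, 55, 99), (-28, 99, 160), (-27, 160, 191), (-26, 191, 224), (-25, 224, 251), (-17, 236, 159), (-16, 159, 82), (10, 53, 90), (11, 90, 153), (12, 153, 184), (15, 193, 220), (16, 220, 248), (24, 243, 174), (25, 174, 96)]
0 0.024 [(-29, 72, 137), (-28, 137, 181), (-27, 181, 207), (-26, 207, 242), (-18, 248, 190), (-17, 190, 99), (-16, 99, 67), (9, 52, 86), (10, 86, 150), (11, 150, 184), (14, 192, 219), (15, 219, 247), (23, 242, 169), (24, 169, 92)]
t 14.6 tcp [ 0.6338 -0.1194  0.2594] yaw 84.34855445756584 gap 0.07214771944629492 F [ 0.7627  0.1764 -0.5049] tilt [0.0023 0.0004] 
 shift units [-0.0199 -0.0309  6.6474] turn wz units 0.008092409594307052
```

Emit:
{"method": "apply_moves", "body": {
  "commands": [
    [[0.02, -0.03, 0.4], [0, 0, 0]],
    [[0, 0, 0.9], [0, 0, 0]],
    [[0, 0, 0.9], [0, 0, 0]],
    [[0, 0, 0.9], [0, 0, 0]],
    [[0, 0, 0.9], [0, 0, 0]],
    [[0, 0, 0.9], [0, 0, 0]],
    [[0, 0, 0.9], [0, 0, 0]],
    [[0, 0, 0.6], [0, 0, 0]],
    [[0, 0, 0.3], [0, 0, 0]],
    [[0, 0, 0], [0, 0, 0]],
    [[0, 0, 0], [0, 0, 0]]
  ]
}}

```text
time_s: 15.52
tool_pos: [0.6339, -0.1206, 0.0596]
tcp_rot: [-0.152, -3.137, 0.0]
wrist_force: [0.5, 0.3, -0.1]
finger_gap: 0.0717
```

```bash
python3 go.py .6333 -.1203 .004 84.3
```

```text
t 15.5167 tcp [ 0.6339 -0.1206  0.0596] yaw 84.4678210364502 gap 0.07165396257323633 F [ 0.4794  0.2698 -0.0671] tilt [ 0.0005 -0.0001] 
 shift units [0.0186 0.0077 1.8531] turn wz units 0.027970172741701067
```

Emit:
{"method": "apply_moves", "body": {
  "commands": [
    [[0.02, 0, 0.5], [0, 0, 0]],
    [[0, 0, 0.5], [0, 0, 0]],
    [[0, 0, 0.4], [0, 0, 0]],
    [[0, 0, 0.3], [0, 0, 0]],
    [[0, 0, 0.14], [0, 0, 0]],
    [[0, 0, 0], [0, 0, 0]],
    [[0, 0, 0], [0, 0, 0]]
  ]
}}

```text
time_s: 16.1
tool_pos: [0.6337, -0.1207, 0.005]
tcp_rot: [0.151, 3.137, -0.0]
wrist_force: [-0.2, -0.6, -0.4]
finger_gap: 0.0719
```

Emit:
{"method": "apply_moves", "body": {
  "commands": [
    [[0, 0, 0], [0, 0, 0]],
    [[0, 0, 0], [0, 0, 0]],
    [[0, 0, 0], [0, 0, 0]],
    [[0, 0, 0], [0, 0, 0]],
    [[0, 0, 0], [0, 0, 0]],
    [[0, 0, 0], [0, 0, 0]],
    [[0, 0, 0], [0, 0, 0]],
    [[0, 0, 0], [0, 0, 0]]
  ],
  "claw": 40
}}

```text
time_s: 16.77
tool_pos: [0.6337, -0.1206, 0.005]
tcp_rot: [0.15, 3.137, -0.0]
wrist_force: [-0.5, 0.9, 4.6]
finger_gap: 0.0479
```

Gap 47.9 mm confirms the medium is gripped by its ends. I'll lift it to free bench in front to re-grip it.

Emit:
{"method": "apply_moves", "body": {
  "commands": [
    [[0, 0, -0.3], [0, 0, 0]],
    [[0, 0, -0.6], [0, 0, 0]],
    [[0, 0, -0.8], [0, 0, 0]],
    [[0, 0, -0.8], [0, 0, 0]],
    [[0, 0, -0.5], [0, 0, 0]],
    [[0.2, -0.2, 0], [0, 0, 0]],
    [[0.4, -0.45, 0], [0, 0, 0]],
    [[0.6, -0.65, 0], [0, 0, 0]],
    [[0.6, -0.65, 0], [0, 0, 0]],
    [[0.6, -0.65, 0], [0, 0, 0]],
    [[0.6, -0.6, 0], [0, 0, 0]],
    [[0.4, -0.45, 0], [0, 0, 0]],
    [[0.2, -0.2, 0], [0, 0, 0]],
    [[0, 0, 0.4], [0, 0, 0]],
    [[0, 0, 0.7], [0, 0, 0]],
    [[0, 0, 0.7], [0, 0, 0]],
    [[0, 0, 0.5], [0, 0, 0]],
    [[0, 0, 0.2], [0, 0, 0]],
    [[0, 0, 0], [0, 0, 0]],
    [[0, 0, 0], [0, 0, 0]]
  ]
}}

```text
time_s: 18.43
tool_pos: [0.5153, -0.2244, 0.0191]
tcp_rot: [-0.148, -3.138, -0.001]
wrist_force: [-0.0, 0.7, -0.2]
finger_gap: 0.0483
```

```bash
python3 go.py .515 -.225 .005 84.3
```

```text
t 18.4333 tcp [ 0.5153 -0.2244  0.0191] yaw 84.58285448800996 gap 0.048288068051064996 F [-0.0108  0.7148 -0.2224] tilt [0.0005 0.0006] 
 shift units [ 0.0065 -0.0219  0.4702] turn wz units 0.04714241466832666
```

Emit:
{"method": "apply_moves", "body": {
  "commands": [
    [[0, 0, 0.2], [0, 0, 0]],
    [[0, 0, 0.15], [0, 0, 0]],
    [[0, 0, 0.1], [0, 0, 0]],
    [[0, 0, 0.03], [0, 0, 0]],
    [[0, 0, 0], [0, 0, 0]],
    [[0, 0, 0], [0, 0, 0]]
  ]
}}

```text
time_s: 18.93
tool_pos: [0.515, -0.2253, 0.0053]
tcp_rot: [0.15, 3.138, -0.0]
wrist_force: [0.3, -0.7, -0.1]
finger_gap: 0.0481
```

Emit:
{"method": "apply_moves", "body": {
  "commands": [
    [[0, 0, 0], [0, 0, 0]],
    [[0, 0, 0], [0, 0, 0]],
    [[0, 0, 0], [0, 0, 0]],
    [[0, 0, 0], [0, 0, 0]]
  ],
  "claw": 64
}}

```text
time_s: 19.27
tool_pos: [0.515, -0.2253, 0.0053]
tcp_rot: [0.15, 3.138, -0.0]
wrist_force: [0.4, -0.3, -0.6]
finger_gap: 0.0635
```

Emit:
{"method": "apply_moves", "body": {
  "commands": [
    [[0, 0, -0.5], [0, 0, 0]],
    [[0, 0, -0.8], [0, 0, 0]],
    [[0, 0, -0.8], [0, 0, 0]],
    [[0, 0, -0.2], [0, 0, 1]],
    [[0, 0, 0], [0, 0, 1]],
    [[0, 0, 0], [0, 0, 1]],
    [[0, 0, 0], [0, 0, 1]],
    [[0, 0, 0], [0, 0, 1]],
    [[0, 0, 0], [0, 0, 1]],
    [[0, 0, 0], [0, 0, 1]],
    [[0, 0, 0], [0, 0, 1]],
    [[0, 0, 0], [0, 0, 1]],
    [[0, 0, 0], [0, 0, 1]],
    [[0, 0, 0], [0, 0, 1]],
    [[0, 0, 0], [0, 0, 1]],
    [[0, 0, 0], [0, 0, 1]],
    [[0, 0, 0], [0, 0, 1]],
    [[0, 0, 0], [0, 0, 1]],
    [[0, 0, 0], [0, 0, 0]],
    [[0, 0, 0], [0, 0, 0]]
  ],
  "claw": 56
}}

```text
time_s: 20.93
tool_pos: [0.5149, -0.2251, 0.0742]
tcp_rot: [2.321, 2.117, -0.0]
wrist_force: [0.6, -0.2, 0.5]
finger_gap: 0.0561
```

```bash
python3 go.py .515 -.2253 .003 -5.5
```

```text
t 20.9333 tcp [ 0.5149 -0.2251  0.0742] yaw -5.288046712666204 gap 0.05610432998826751 F [ 0.5566 -0.1529  0.4595] tilt [-0.0002 -0.0001] 
 shift units [-0.0066  0.0053  2.372 ] turn wz units 0.035325547888966025
```

Emit:
{"method": "apply_moves", "body": {
  "commands": [
    [[0, 0, 0.6], [0, 0, 0.04]],
    [[0, 0, 0.7], [0, 0, 0]],
    [[0, 0, 0.6], [0, 0, 0]],
    [[0, 0, 0.3], [0, 0, 0]],
    [[0, 0, 0.16], [0, 0, 0]],
    [[0, 0, 0], [0, 0, 0]],
    [[0, 0, 0], [0, 0, 0]]
  ]
}}

```text
time_s: 21.52
tool_pos: [0.5151, -0.2256, 0.0038]
tcp_rot: [2.329, 2.108, 0.001]
wrist_force: [-0.0, -0.3, 0.4]
finger_gap: 0.0562
```

Emit:
{"method": "apply_moves", "body": {
  "commands": [
    [[0, 0, 0], [0, 0, 0]],
    [[0, 0, 0], [0, 0, 0]],
    [[0, 0, 0], [0, 0, 0]],
    [[0, 0, 0], [0, 0, 0]],
    [[0, 0, 0], [0, 0, 0]],
    [[0, 0, 0], [0, 0, 0]],
    [[0, 0, 0], [0, 0, 0]],
    [[0, 0, 0], [0, 0, 0]],
    [[0, 0, 0], [0, 0, 0]],
    [[0, 0, 0], [0, 0, 0]]
  ],
  "claw": 15
}}

```text
time_s: 22.35
tool_pos: [0.5151, -0.2253, 0.0036]
tcp_rot: [2.329, 2.107, 0.001]
wrist_force: [-0.9, 0.7, 4.7]
finger_gap: 0.0217
```

```bash
python3 go.py .5231 .2029 .12 -11.4
```

```text
t 22.35 tcp [ 0.5151 -0.2253  0.0036] yaw -5.726958133209969 gap 0.021702759901469356 F [-0.8746  0.6669  4.6583] tilt [0.     0.0005] 
 shift units [14.2279 -1.156  -3.8797] turn wz units 0.9455069777983386
```

Emit:
{"method": "apply_moves", "body": {
  "commands": [
    [[0, 0, -0.2], [0, 0, 0]],
    [[0, 0, -0.4], [0, 0, 0]],
    [[0, 0, -0.6], [0, 0, 0]],
    [[0, 0, -0.8], [0, 0, 0]],
    [[0, 0, -0.8], [0, 0, 0]],
    [[0, 0, -0.6], [0, 0, 0]],
    [[0.2, 0, -0.4], [0, 0, 0]],
    [[0.4, -0.06, 0], [0, 0, 0]],
    [[0.6, -0.06, 0], [0, 0, 0]],
    [[0.8, -0.06, 0], [0, 0, 0]],
    [[0.8, -0.06, 0], [0, 0, 0]],
    [[0.8, -0.06, 0], [0, 0, 0]],
    [[0.8, -0.06, 0], [0, 0, 0]],
    [[0.8, -0.06, 0], [0, 0, 0]],
    [[0.8, -0.06, 0], [0, 0, 0]],
    [[0.8, -0.06, 0], [0, 0, 0]],
    [[0.8, -0.06, 0], [0, 0, 0]],
    [[0.6, -0.06, 0], [0, 0, 0]],
    [[0.4, -0.06, 0], [0, 0, 0]],
    [[0.2, -0.06, 0], [0, 0, 0]]
  ]
}}

```text
time_s: 24.02
tool_pos: [0.5168, 0.0425, 0.1165]
tcp_rot: [-2.325, -2.111, 0.002]
wrist_force: [0.7, 0.6, -0.1]
finger_gap: 0.0222
```

Emit:
{"method": "apply_moves", "body": {
  "commands": [
    [[0.2, -0.06, 0], [0, 0, 0]],
    [[0.4, -0.06, 0], [0, 0, 0]],
    [[0.6, -0.06, 0], [0, 0, 0]],
    [[0.7, -0.06, 0], [0, 0, 0]],
    [[0.7, -0.06, 0], [0, 0, 0]],
    [[0.7, -0.06, 0], [0, 0, 0]],
    [[0.6, 0, 0], [0, 0, 0.3]],
    [[0.4, 0, 0], [0, 0, 0.3]],
    [[0.2, 0, 0], [0, 0, 0.3]],
    [[0, 0, 0], [0, 0, 0]],
    [[0, 0, 0], [0, 0, 0]]
  ]
}}

```text
time_s: 24.93
tool_pos: [0.5213, 0.1747, 0.1172]
tcp_rot: [2.426, 1.996, -0.001]
wrist_force: [-0.2, -0.2, -1.3]
finger_gap: 0.0221
```

```bash
python3 go.py .5231 .2029 .014 -11.4
```

```text
t 24.9333 tcp [0.5213 0.1747 0.1172] yaw -11.096356641259002 gap 0.022058961115375045 F [-0.2072 -0.198  -1.3068] tilt [-0.0005 -0.0001] 
 shift units [ 0.9345 -0.1199  3.4401] turn wz units 0.05060722645683313
```

Emit:
{"method": "apply_moves", "body": {
  "commands": [
    [[0.2, -0.04, 0], [0, 0, 0.05]],
    [[0.3, -0.04, 0], [0, 0, 0]],
    [[0.3, -0.04, 0], [0, 0, 0]],
    [[0.13, 0, 0.2], [0, 0, 0]],
    [[0, 0, 0.4], [0, 0, 0]],
    [[0, 0, 0.6], [0, 0, 0]],
    [[0, 0, 0.6], [0, 0, 0]],
    [[0, 0, 0.4], [0, 0, 0]],
    [[0, 0, 0.3], [0, 0, 0]],
    [[0, 0, 0], [0, 0, 0]],
    [[0, 0, 0], [0, 0, 0]]
  ]
}}

```text
time_s: 25.85
tool_pos: [0.5232, 0.2028, 0.0419]
tcp_rot: [-2.432, -1.989, 0.001]
wrist_force: [0.3, 0.1, -1.1]
finger_gap: 0.0216
```

```bash
python3 go.py .5231 .2029 .014 -11.4
```

```text
t 25.85 tcp [0.5232 0.2028 0.0419] yaw -11.442239259100324 gap 0.021620570253051568 F [ 0.3346  0.1034 -1.1157] tilt [-0.0007 -0.0006] 
 shift units [ 0.0024 -0.0032  0.9311] turn wz units -0.007039876516720629
```

Emit:
{"method": "apply_moves", "body": {
  "commands": [
    [[0, 0, 0.2], [0, 0, 0]],
    [[0, 0, 0.2], [0, 0, 0]],
    [[0, 0, 0.2], [0, 0, 0]],
    [[0, 0, 0.1], [0, 0, 0]],
    [[0, 0, 0.1], [0, 0, 0]],
    [[0, 0, 0], [0, 0, 0]],
    [[0, 0, 0], [0, 0, 0]]
  ]
}}

```text
time_s: 26.43
tool_pos: [0.5233, 0.2031, 0.0183]
tcp_rot: [-2.432, -1.989, 0.0]
wrist_force: [-0.0, 0.3, -1.0]
finger_gap: 0.0219
```

Emit:
{"method": "apply_moves", "body": {
  "commands": [
    [[0, 0, 0.06], [0, 0, 0]],
    [[0, 0, 0.06], [0, 0, 0]],
    [[0, 0, 0], [0, 0, 0]],
    [[0, 0, 0], [0, 0, 0]]
  ]
}}

```text
time_s: 26.77
tool_pos: [0.5233, 0.2032, 0.0147]
tcp_rot: [2.431, 1.989, 0.0]
wrist_force: [0.3, 0.2, 0.1]
finger_gap: 0.0221
```

Emit:
{"method": "apply_moves", "body": {
  "commands": [
    [[0, 0, 0.05], [0, 0, 0]],
    [[0, 0, 0], [0, 0, 0]],
    [[0, 0, 0], [0, 0, 0]]
  ]
}}

```text
time_s: 27.02
tool_pos: [0.5236, 0.2032, 0.0136]
tcp_rot: [2.432, 1.989, 0.001]
wrist_force: [-0.5, -0.3, 4.5]
finger_gap: 0.0212
```

Emit:
{"method": "apply_moves", "body": {
  "commands": [
    [[0, 0, 0], [0, 0, 0]],
    [[0, 0, 0], [0, 0, 0]],
    [[0, 0, 0], [0, 0, 0]],
    [[0, 0, 0], [0, 0, 0]],
    [[0, 0, 0], [0, 0, 0]]
  ],
  "claw": 36
}}

```text
time_s: 27.43
tool_pos: [0.5233, 0.2031, 0.0131]
tcp_rot: [2.432, 1.989, -0.0]
wrist_force: [-0.8, -0.4, -0.1]
finger_gap: 0.0357
```

```bash
python3 go.py .6215 -.2332 .014 84.3
```

```text
t 27.4333 tcp [0.5233 0.2031 0.0131] yaw -11.426721266624638 gap 0.03568365709048355 F [-0.8106 -0.3563 -0.0756] tilt [-0.0001 -0.0001] 
 shift units [-13.6065   6.0906  -0.0273] turn wz units -15.95445354443744
```

The medium was lowered onto the floor with light 4.5 N contact and released. Now the short one.

Emit:
{"method": "apply_moves", "body": {
  "commands": [
    [[0, 0, -0.3], [0, 0, 0]],
    [[0, 0, -0.8], [0, 0, 0]],
    [[0, 0, -0.9], [0, 0, 0]],
    [[0, 0, -0.9], [0, 0, 0]],
    [[0, 0, -0.9], [0, 0, 0]],
    [[0, 0, -0.9], [0, 0, 0]],
    [[-0.6, 0.26, -0.5], [0, 0, 0]],
    [[-0.85, 0.38, 0], [0, 0, 0]],
    [[-0.85, 0.38, 0], [0, 0, 0]],
    [[-0.85, 0.38, 0], [0, 0, 0]],
    [[-0.85, 0.38, 0], [0, 0, 0]],
    [[-0.85, 0.38, 0], [0, 0, 0]],
    [[-0.85, 0.38, 0], [0, 0, 0]],
    [[-0.85, 0.38, 0], [0, 0, 0]],
    [[-0.85, 0.38, 0], [0, 0, 0]],
    [[-0.85, 0.38, 0], [0, 0, 0]],
    [[-0.85, 0.38, 0], [0, 0, 0]],
    [[-0.85, 0.38, 0], [0, 0, 0]],
    [[-0.85, 0.38, 0], [0, 0, 0]],
    [[-0.85, 0.38, 0], [0, 0, 0]]
  ],
  "claw": 60
}}

```text
time_s: 29.1
tool_pos: [0.607, -0.1717, 0.1699]
tcp_rot: [2.432, 1.989, 0.001]
wrist_force: [-0.4, -0.0, 0.2]
finger_gap: 0.0599
```

Emit:
{"method": "apply_moves", "body": {
  "commands": [
    [[-0.85, 0.38, 0], [0, 0, 0]],
    [[-0.85, 0.38, 0], [0, 0, 0]],
    [[-0.3, 0.14, 0], [0, 0, 0]],
    [[0, 0, 0], [0, 0, -1]],
    [[0, 0, 0], [0, 0, -1]],
    [[0, 0, 0], [0, 0, -1]],
    [[0, 0, 0], [0, 0, -1]],
    [[0, 0, 0], [0, 0, -1]],
    [[0, 0, 0], [0, 0, -1]],
    [[0, 0, 0], [0, 0, -1]],
    [[0, 0, 0], [0, 0, -1]],
    [[0, 0, 0], [0, 0, -1]],
    [[0, 0, 0], [0, 0, -1]],
    [[0, 0, 0], [0, 0, -1]],
    [[0, 0, 0], [0, 0, -1]],
    [[0, 0, 0], [0, 0, -1]],
    [[0, 0, 0], [0, 0, -1]],
    [[0, 0, 0], [0, 0, -1]],
    [[0, 0, 0], [0, 0, -1]],
    [[0, 0, 0], [0, 0, 0]]
  ]
}}

```text
time_s: 30.77
tool_pos: [0.6215, -0.2338, 0.1697]
tcp_rot: [0.142, 3.138, 0.0]
wrist_force: [-0.4, -0.4, 0.6]
finger_gap: 0.0601
```

```bash
python3 go.py .6205 -.2332 .06 84.3
```

```text
t 30.7667 tcp [ 0.6215 -0.2338  0.1697] yaw 84.80722313354092 gap 0.06009802049272675 F [-0.4385 -0.4283  0.6191] tilt [-0.0001  0.0003] 
 shift units [0.0338 0.0168 3.6582] turn wz units 0.08453718892348643
```

Emit:
{"method": "apply_moves", "body": {
  "commands": [
    [[0.03, 0.02, 0.5], [0, 0, 0.08]],
    [[0, 0, 0.9], [0, 0, 0]],
    [[0, 0, 0.9], [0, 0, 0]],
    [[0, 0, 0.9], [0, 0, 0]],
    [[0, 0, 0.8], [0, 0, 0]],
    [[0, 0, 0.6], [0, 0, 0]],
    [[0, 0, 0.5], [0, 0, 0]],
    [[0, 0, 0.3], [0, 0, 0]],
    [[0, 0, 0.1], [0, 0, 0]],
    [[0, 0, 0], [0, 0, 0]],
    [[0, 0, 0], [0, 0, 0]]
  ]
}}

```text
time_s: 31.68
tool_pos: [0.6215, -0.234, 0.0052]
tcp_rot: [0.163, 3.136, -0.001]
wrist_force: [0.7, -0.4, 0.1]
finger_gap: 0.06
```

Emit:
{"method": "apply_moves", "body": {
  "commands": [
    [[0, 0, 0], [0, 0, 0]],
    [[0, 0, 0], [0, 0, 0]],
    [[0, 0, 0], [0, 0, 0]],
    [[0, 0, 0], [0, 0, 0]],
    [[0, 0, 0], [0, 0, 0]],
    [[0, 0, 0], [0, 0, 0]],
    [[0, 0, 0], [0, 0, 0]],
    [[0, 0, 0], [0, 0, 0]]
  ],
  "claw": 28
}}

```text
time_s: 32.35
tool_pos: [0.6211, -0.2339, 0.0048]
tcp_rot: [0.162, 3.137, -0.0]
wrist_force: [-1.3, 0.1, 5.8]
finger_gap: 0.0355
```

```bash
python3 go.py .515 -.2253 .005 84.3
```

```text
t 32.35 tcp [ 0.6211 -0.2339  0.0048] yaw 84.09211369421482 gap 0.035537671911045295 F [-1.2551  0.0557  5.7537] tilt [-0.0007 -0.0001] 
 shift units [ 3.5469 -0.0801 -0.0084] turn wz units -0.03464771763086342
```

Emit:
{"method": "apply_moves", "body": {
  "commands": [
    [[0, 0, -0.3], [0, 0, 0]],
    [[0, 0, -0.5], [0, 0, 0]],
    [[0, 0, -0.6], [0, 0, 0]],
    [[0, 0, -0.4], [0, 0, 0]],
    [[0.2, 0, 0], [0, 0, 0]],
    [[0.4, 0, 0], [0, 0, 0]],
    [[0.6, -0.04, 0], [0, 0, 0]],
    [[0.6, -0.04, 0], [0, 0, 0]],
    [[0.6, 0, 0], [0, 0, 0]],
    [[0.6, 0, 0], [0, 0, 0]],
    [[0.4, 0, 0], [0, 0, 0]],
    [[0.15, 0, 0], [0, 0, 0]],
    [[0, 0, 0.4], [0, 0, 0]],
    [[0, 0, 0.6], [0, 0, 0]],
    [[0, 0, 0.4], [0, 0, 0]],
    [[0, 0, 0.2], [0, 0, 0]],
    [[0, 0, 0.12], [0, 0, 0]],
    [[0, 0, 0.06], [0, 0, 0]],
    [[0, 0, 0], [0, 0, 0]],
    [[0, 0, 0], [0, 0, 0]]
  ]
}}

```text
time_s: 34.02
tool_pos: [0.5152, -0.2253, 0.005]
tcp_rot: [0.162, 3.137, -0.0]
wrist_force: [0.6, -0.3, 0.2]
finger_gap: 0.0359
```

```bash
python3 go.py .515 -.2253 .0048 84.3
```

```text
t 34.0167 tcp [ 0.5152 -0.2253  0.005 ] yaw 84.1041103785703 gap 0.03585085801733584 F [ 0.551  -0.2648  0.1723] tilt [-0.0008 -0.0001] 
 shift units [ 0.0063 -0.0004  0.0072] turn wz units -0.03264827023828332
```

Emit:
{"method": "apply_moves", "body": {
  "commands": [
    [[0, 0, 0], [0, 0, 0]],
    [[0, 0, 0], [0, 0, 0]],
    [[0, 0, 0], [0, 0, 0]],
    [[0, 0, 0], [0, 0, 0]]
  ],
  "claw": 54
}}

```text
time_s: 34.35
tool_pos: [0.5147, -0.2253, 0.0049]
tcp_rot: [0.162, 3.137, -0.0]
wrist_force: [0.4, -0.0, -0.7]
finger_gap: 0.0536
```

Emit:
{"method": "apply_moves", "body": {
  "commands": [
    [[0, 0, -0.5], [0, 0, 0]],
    [[0, 0, -0.8], [0, 0, 0]],
    [[0, 0, -0.8], [0, 0, 0]],
    [[0, 0, -0.2], [0, 0, 1]],
    [[0, 0, 0], [0, 0, 1]],
    [[0, 0, 0], [0, 0, 1]],
    [[0, 0, 0], [0, 0, 1]],
    [[0, 0, 0], [0, 0, 1]],
    [[0, 0, 0], [0, 0, 1]],
    [[0, 0, 0], [0, 0, 1]],
    [[0, 0, 0], [0, 0, 1]],
    [[0, 0, 0], [0, 0, 1]],
    [[0, 0, 0], [0, 0, 1]],
    [[0, 0, 0], [0, 0, 1]],
    [[0, 0, 0], [0, 0, 1]],
    [[0, 0, 0], [0, 0, 1]],
    [[0, 0, 0], [0, 0, 1]],
    [[0, 0, 0], [0, 0, 1]],
    [[0, 0, 0], [0, 0, 0]],
    [[0, 0, 0], [0, 0, 0]]
  ]
}}

```text
time_s: 36.02
tool_pos: [0.5146, -0.2251, 0.0738]
tcp_rot: [2.329, 2.108, -0.0]
wrist_force: [0.8, -0.5, -0.1]
finger_gap: 0.0541
```

```bash
python3 go.py .514 -.2253 .0035 -5.9
```

```text
t 36.0167 tcp [ 0.5146 -0.2251  0.0738] yaw -5.707059263504205 gap 0.05406373144533215 F [ 0.7664 -0.5367 -0.0724] tilt [-0.0002 -0.0002] 
 shift units [-0.0096 -0.0177  2.3443] turn wz units 0.03215678941596586
```

Emit:
{"method": "apply_moves", "body": {
  "commands": [
    [[0, 0, 0.6], [0, 0, 0.03]],
    [[0, 0, 0.7], [0, 0, 0]],
    [[0, 0, 0.6], [0, 0, 0]],
    [[0, 0, 0.3], [0, 0, 0]],
    [[0, 0, 0.14], [0, 0, 0]],
    [[0, 0, 0], [0, 0, 0]],
    [[0, 0, 0], [0, 0, 0]]
  ]
}}

```text
time_s: 36.6
tool_pos: [0.5149, -0.2256, 0.0042]
tcp_rot: [2.335, 2.101, 0.001]
wrist_force: [0.7, -0.6, 1.0]
finger_gap: 0.0538
```

Emit:
{"method": "apply_moves", "body": {
  "commands": [
    [[0, 0, 0], [0, 0, 0]],
    [[0, 0, 0], [0, 0, 0]],
    [[0, 0, 0], [0, 0, 0]],
    [[0, 0, 0], [0, 0, 0]],
    [[0, 0, 0], [0, 0, 0]],
    [[0, 0, 0], [0, 0, 0]],
    [[0, 0, 0], [0, 0, 0]],
    [[0, 0, 0], [0, 0, 0]],
    [[0, 0, 0], [0, 0, 0]],
    [[0, 0, 0], [0, 0, 0]]
  ],
  "claw": 15
}}

```text
time_s: 37.43
tool_pos: [0.5147, -0.2252, 0.0039]
tcp_rot: [2.336, 2.1, 0.0]
wrist_force: [-0.7, 1.0, 4.5]
finger_gap: 0.0217
```

```bash
python3 go.py .5326 .2806 .12 -11.4
```

```text
t 37.4333 tcp [ 0.5147 -0.2252  0.0039] yaw -6.083410070734887 gap 0.021671990463711658 F [-0.7128  1.0003  4.5307] tilt [0.0001 0.0003] 
 shift units [16.8301 -1.193  -3.8693] turn wz units 0.8860983215441856
```

Emit:
{"method": "apply_moves", "body": {
  "commands": [
    [[0, 0, -0.2], [0, 0, 0]],
    [[0, 0, -0.4], [0, 0, 0]],
    [[0, 0, -0.6], [0, 0, 0]],
    [[0, 0, -0.8], [0, 0, 0]],
    [[0, 0, -0.8], [0, 0, 0]],
    [[0, 0, -0.6], [0, 0, 0]],
    [[0.2, 0, -0.4], [0, 0, 0]],
    [[0.4, -0.06, 0], [0, 0, 0]],
    [[0.6, -0.06, 0], [0, 0, 0]],
    [[0.8, -0.06, 0], [0, 0, 0]],
    [[0.8, -0.06, 0], [0, 0, 0]],
    [[0.8, -0.06, 0], [0, 0, 0]],
    [[0.8, -0.06, 0], [0, 0, 0]],
    [[0.8, -0.06, 0], [0, 0, 0]],
    [[0.8, -0.06, 0], [0, 0, 0]],
    [[0.8, -0.06, 0], [0, 0, 0]],
    [[0.8, -0.06, 0], [0, 0, 0]],
    [[0.8, -0.06, 0], [0, 0, 0]],
    [[0.8, -0.06, 0], [0, 0, 0]],
    [[0.8, -0.06, 0], [0, 0, 0]]
  ]
}}

```text
time_s: 39.1
tool_pos: [0.5215, 0.0779, 0.1166]
tcp_rot: [-2.334, -2.101, 0.003]
wrist_force: [0.9, -0.3, -0.9]
finger_gap: 0.0221
```

Emit:
{"method": "apply_moves", "body": {
  "commands": [
    [[0.8, -0.06, 0], [0, 0, 0]],
    [[0.8, -0.06, 0], [0, 0, 0]],
    [[0.8, -0.06, 0], [0, 0, 0]],
    [[0.8, -0.06, 0], [0, 0, 0]],
    [[0.8, -0.06, 0], [0, 0, 0]],
    [[0.8, -0.06, 0], [0, 0, 0]],
    [[0.6, -0.06, 0], [0, 0, 0]],
    [[0.5, 0, 0], [0, 0, 0]],
    [[0.4, 0, 0], [0, 0, 0.3]],
    [[0.3, 0, 0], [0, 0, 0.3]],
    [[0.2, 0, 0], [0, 0, 0.29]],
    [[0, 0, 0], [0, 0, 0]],
    [[0, 0, 0], [0, 0, 0]]
  ]
}}

```text
time_s: 40.18
tool_pos: [0.532, 0.2798, 0.1169]
tcp_rot: [2.43, 1.991, -0.002]
wrist_force: [-1.0, -0.6, -0.5]
finger_gap: 0.0219
```

```bash
python3 go.py .5326 .2806 .014 -11.4
```

```text
t 40.1833 tcp [0.532  0.2798 0.1169] yaw -11.327304816992276 gap 0.021944355240625504 F [-0.9883 -0.6364 -0.5105] tilt [-0.0012 -0.0009] 
 shift units [0.0345 0.0186 3.4302] turn wz units 0.012115863834620674
```

Emit:
{"method": "apply_moves", "body": {
  "commands": [
    [[0.03, 0.02, 0.2], [0, 0, 0]],
    [[0, 0, 0.4], [0, 0, 0]],
    [[0, 0, 0.6], [0, 0, 0]],
    [[0, 0, 0.6], [0, 0, 0]],
    [[0, 0, 0.4], [0, 0, 0]],
    [[0, 0, 0.2], [0, 0, 0]],
    [[0, 0, 0.2], [0, 0, 0]],
    [[0, 0, 0], [0, 0, 0]],
    [[0, 0, 0], [0, 0, 0]]
  ]
}}

```text
time_s: 40.93
tool_pos: [0.5338, 0.2803, 0.0398]
tcp_rot: [2.432, 1.989, 0.0]
wrist_force: [0.7, -0.1, 0.1]
finger_gap: 0.0219
```

```bash
python3 go.py .5326 .2806 .0138 -11.4
```

```text
t 40.9333 tcp [0.5338 0.2803 0.0398] yaw -11.440616913662371 gap 0.021861478929007902 F [ 0.6794 -0.1366  0.0662] tilt [-0.      0.0002] 
 shift units [ 0.0032 -0.043   0.8658] turn wz units -0.0067694856103951056
```

Emit:
{"method": "apply_moves", "body": {
  "commands": [
    [[0, -0.03, 0.2], [0, 0, 0]],
    [[0, 0, 0.2], [0, 0, 0]],
    [[0, 0, 0.2], [0, 0, 0]],
    [[0, 0, 0.12], [0, 0, 0]],
    [[0, 0, 0.08], [0, 0, 0]],
    [[0, 0, 0.04], [0, 0, 0]],
    [[0, 0, 0], [0, 0, 0]],
    [[0, 0, 0], [0, 0, 0]]
  ]
}}

```text
time_s: 41.6
tool_pos: [0.5329, 0.2806, 0.0145]
tcp_rot: [2.431, 1.989, 0.0]
wrist_force: [-0.3, 0.4, -0.1]
finger_gap: 0.0218
```

Emit:
{"method": "apply_moves", "body": {
  "commands": [
    [[0, 0, 0.04], [0, 0, 0]],
    [[0, 0, 0], [0, 0, 0]],
    [[0, 0, 0], [0, 0, 0]]
  ]
}}

```text
time_s: 41.85
tool_pos: [0.5331, 0.2807, 0.0139]
tcp_rot: [-2.432, -1.989, -0.001]
wrist_force: [-1.9, -0.5, 6.1]
finger_gap: 0.0217
```

Floor contact at the expected height. I'm releasing, lifting, and moving to the rack viewing pose.

Emit:
{"method": "apply_moves", "body": {
  "commands": [
    [[0, 0, 0], [0, 0, 0]],
    [[0, 0, 0], [0, 0, 0]],
    [[0, 0, 0], [0, 0, 0]],
    [[0, 0, 0], [0, 0, 0]],
    [[0, 0, 0], [0, 0, 0]]
  ],
  "claw": 36
}}

```text
time_s: 42.27
tool_pos: [0.5326, 0.2806, 0.0131]
tcp_rot: [2.431, 1.989, -0.0]
wrist_force: [-0.5, -0.5, -0.5]
finger_gap: 0.0358
```

Emit:
{"method": "apply_moves", "body": {
  "commands": [
    [[0, 0, -0.3], [0, 0, 0]],
    [[0, 0, -0.7], [0, 0, 0]],
    [[0, 0, -0.9], [0, 0, 0]],
    [[0, 0, -0.9], [0, 0, 0]],
    [[0, 0, -0.9], [0, 0, 0]],
    [[0, 0, -0.9], [0, 0, 0]],
    [[-0.6, 0, -0.9], [0, 0, 0]],
    [[-0.8, 0, -0.9], [0, 0, 0]],
    [[-0.8, 0, -0.9], [0, 0, 0]],
    [[-0.8, 0, -0.9], [0, 0, 0]],
    [[-0.8, 0, -0.4], [0, 0, 0]],
    [[-0.5, 0, 0], [0, 0, 0]],
    [[0, 0, 0], [0, 0, 0]],
    [[0, 0, 0], [0, 0, 0]]
  ]
}}

```text
time_s: 43.43
tool_pos: [0.5066, 0.1541, 0.2707]
tcp_rot: [-2.432, -1.988, 0.001]
wrist_force: [0.3, 0.1, 0.3]
finger_gap: 0.0364
```

Run:
```python
from m import *
st,w=snap('wrist','rack5.png'); _,a=snap('scene','s5.png'); print(st['tool_pos'],st['time_s'],st['wrist_force'])
cv2.imwrite('pics/v5.png',np.hstack([cv2.resize(w[0:240,150:380],(390,407)),cv2.resize(a[140:240,125:225],(407,407),interpolation=2)])[:,:,::-1])
```

```text
[0.5066 0.1541 0.2707] 43.4333 [0.2824 0.0659 0.2637]
```

View pics/v5.png

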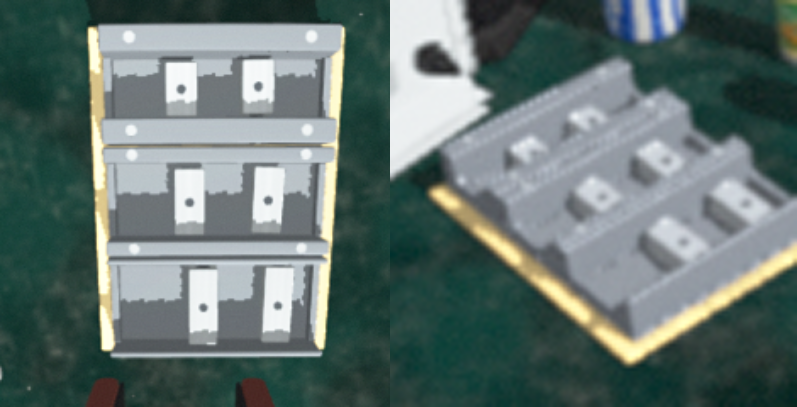

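Run:
```python
from m import *
t=np.radians(-11.4); ax=np.array([np.cos(t),np.sin(t)]); n=np.array([-ax[1],ax[0]])
st=observe(); pickle.dump(st,open('rack5.pkl','wb')); print(st['tool_pos'])
for fn in('rack3','rack5'):
    g=cv2.cvtColor(cv2.imread(f'pics/{fn}.png'),6).astype(np.float32); C=cam('wrist',pickle.load(open(fn+'.pkl','rb')))
    for s0 in (-.018,.04):
        s=np.arange(-.042,.043,.002); v=0
        for d in(-.006,.006):
            P=np.array([[*(np.array([.5371,.1205])+ax*(s0+d)+n*q),.03] for q in s]); p=proj(C,P).astype(np.float32); v=v+cv2.remap(g,p[:,0],p[:,1],1).ravel()/2
        print(fn,s0,list(zip((s*1000).round().astype(int).tolist(),v.astype(int).tolist())))
w=cv2.imread('pics/rack5.png');a=cv2.imread('pics/s5.png')
p=proj(cam('scene'),[[.525,.11,.03]])[0].astype(int); q=proj(C,[[.53,.11,.03]])[0].astype(int)
cv2.imwrite('pics/v6.png',np.hstack([cv2.resize(a[p[1]-25:p[1]+25,p[0]-33:p[0]+33],(396,300),interpolation=2),cv2.resize(w[q[1]-38:q[1]+38,q[0]-50:q[0]+50],(396,300),interpolation=2)]))
```

```text
[0.5065 0.1556 0.2701]
rack3 -0.018 [(-42, 103), (-40, 200), (-38, 159), (-36, 99), (-34, 91), (-32, 96), (-30, 137), (-28, 162), (-26, 161), (-24, 162), (-22, 160), (-20, 210), (-18, 247), (-16, 245), (-14, 245), (-12, 245), (-10, 245), (-8, 245), (-6, 246), (-4, 246), (-2, 246), (0, 245), (2, 245), (4, 245), (6, 245), (8, 245), (10, 245), (12, 245), (14, 244), (16, 245), (18, 244), (20, 244), (22, 245), (24, 245), (26, 245), (28, 208), (30, 122), (32, 152), (34, 201), (36, 132), (38, 107), (40, 186), (42, 202)]
rack3 0.04 [(-42, 90), (-40, 206), (-38, 169), (-36, 105), (-34, 91), (-32, 90), (-30, 102), (-28, 151), (-26, 161), (-24, 160), (-22, 160), (-20, 212), (-18, 248), (-16, 247), (-14, 247), (-12, 247), (-10, 247), (-8, 247), (-6, 247), (-4, 247), (-2, 247), (0, 244), (2, 247), (4, 247), (6, 247), (8, 246), (10, 245), (12, 246), (14, 245), (16, 246), (18, 246), (20, 245), (22, 245), (24, 245), (26, 245), (28, 246), (30, 183), (32, 161), (34, 213), (36, 144), (38, 99), (40, 175), (42, 203)]
rack5 -0.018 [(-42, 62), (-40, 114), (-38, 205), (-36, 136), (-34, 89), (-32, 87), (-30,
[... 199 characters left out ...]
, (6, 242), (8, 242), (10, 242), (12, 243), (14, 243), (16, 243), (18, 242), (20, 243), (22, 242), (24, 242), (26, 242), (28, 241), (30, 168), (32, 110), (34, 196), (36, 186), (38, 105), (40, 124), (42, 196)]
rack5 0.04 [(-42, 60), (-40, 90), (-38, 213), (-36, 155), (-34, 93), (-32, 87), (-30, 87), (-28, 103), (-26, 146), (-24, 155), (-22, 154), (-20, 155), (-18, 215), (-16, 246), (-14, 245), (-12, 245), (-10, 245), (-8, 245), (-6, 244), (-4, 245), (-2, 244), (0, 237), (2, 226), (4, 236), (6, 244), (8, 244), (10, 243), (12, 243), (14, 243), (16, 243), (18, 243), (20, 242), (22, 242), (24, 242), (26, 242), (28, 242), (30, 239), (32, 146), (34, 180), (36, 197), (38, 125), (40, 104), (42, 191)]
```

View pics/v6.png

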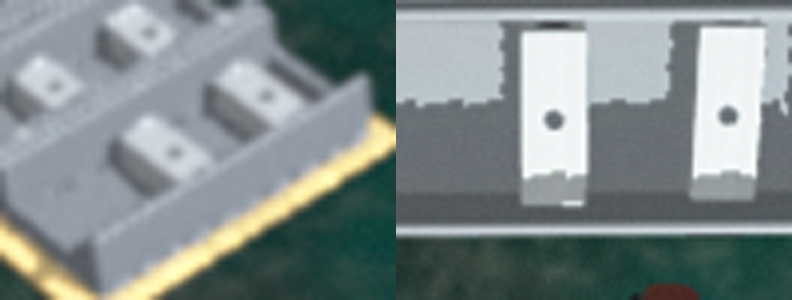

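The long block is flat: it has the same brightness, the same 60 mm extent and the same shadow line as its stored neighbour. Handing in.

```bash
python3 -c "
from bench import ctrl,observe
print(ctrl.close_job(),observe()['time_s'])"
```

```text
the job is handed in; nothing more can be done
the job is handed in; nothing more can be done
```

The job is handed in at about 43.5 s on the robot's clock. All three loose spacers lie flat and crosswise in their rows, next to the stored ones.

- **Long spacer:** I picked this one straight from the bench. It turned in the grip, met the floor early with about 30 N, and stayed tilted by roughly 20° after I let go. I pressed the raised end down with closed fingers (9 N). Its last few millimetres were therefore a press, not a clean lowering.
- **Medium and short spacers:** I lifted each from the guide by its ends, set it on the bench and re-gripped it across its width. Each was then lowered until it touched the row floor lightly (4.5 N and 6 N) and released.
- **Last checks:** The final wrist and scene views show two level blocks in each row. The long one matches its stored neighbour in brightness, shadow line and visible extent. The hand was clear of everything, with the wrist force near zero.
- **Not checked:** I did not re-measure the tape measure, capacitor and tall can at the end. No unexpected force showed near them during the moves.
- **Picture budget:** I viewed 12 pictures, two past the budget of 10, to confirm the result.

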